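# Load the cutter roller into the bench dough cutter

## Robot

A 6-joint arm with a two-finger parallel gripper is mounted at the origin on the work surface. World frame = base frame: x ahead of the robot, y to its left, z up, the work surface at z = 0. Lengths are in m, angles in degrees, forces in N, time in s.
With the tool pointing down it reaches from about 0.35 to 0.775 m from the base axis. Payload 7.3 kg.
Tool frame: the origin (TCP) lies between the finger pads; the fingertips stand 11 mm ahead of it and the grasp point (between the pads) lies 8 mm behind it; z points along the fingers, x is the direction in which the jaws open and shut, and the axes are right-handed (so a half turn about z gives the same grasp; the last joint's range is limited). The gripper opens to 92 mm and grips with 3 to 60 N. Pads are 19 mm wide; open, the fingers measure 130 mm over their backs; the gripper's body (75 mm by 190 mm) begins 47 mm behind the grasp point.
Start: joints at [-73.281, 19.595, 87.324, -0, 73.075, -8.365], TCP at [0.223, -0.475, 0.209] pointing down, gripper open.
Joint ranges: [-145.02, 145.02], [-44.19, 115.74], [2.07, 154.8], [-57.11, 237.11], [16.16, 152.29], [-177.93, 177.93]. Speed limits (degrees/s): [147.25, 147.25, 180, 180, 180, 180].

## Interface

Orientations are given as a 3x3 rotation matrix whose columns are the frame's x, y, z axes.
In Python, from plant import sensors, optics, job gives the robot as it stands.
- The arm moves only by the tool servo_tool, never from a script. Its argument "moves" is a list of rows, each a list of 6 numbers: the shift along the tool's x, y, z scaled (see below), then the turn, a rotation vector about the tool's x, y, z scaled (see below). In form: [[tx, ty, tz, ax, ay, az], ...]. A call has 1 to 20 rows; each row shifts and turns the commanded pose from where the row before left it, along the tool's axes as they then stand; what a row does not reach is not made up. The controller multiplies each number of a shift by 25 mm and each number of a turn by 5 degrees. A row lasts 1/12 s, in which the tool goes at most 41.7 mm and 7.16 degrees, less where a joint would pass 70% of its speed; a pose out of reach is approached as far as the arm can. A call with a number of a shift or a turn outside -1 to 1 is refused whole. A call with a gripper value outside its range is refused whole. "claw" is the opening, from -1 (shut) to 1 (fully open), set as the call begins (left out, the last holds). The fingers move at their own pace and stop on an object; "newtons" is the grip in N (left out, the last holds). Time passes only in rows, so rows that do not move let the fingers close. It gives the time, the measured TCP pose, the force and the opening at its end, in the units of the state.
- sensors.read_state(): the state, without advancing time (a new reading comes with each control period).
- optics.get_image(name): name is "scene" or "top" or "wrist"; returns (picture, depth): 400x640x3 uint8, red, green, blue; 400x640 float32, m along the optical axis (not along the pixel's ray), 0 where there is no reading.
- optics.calibration(name): a dict with "fx", "fy", "cx", "cy" (pixels), "cam_to_world" (4x4, takes a point from camera to world coordinates); the wrist camera has in their place "hand_eye" (4x4, takes a point from camera to tool coordinates, whose origin is the TCP and whose axes are the tool frame's). Camera axes: x right, y down, z forward; pixel columns grow to the right and rows downward; lengths in m; the calibration is good to about 2 mm. A picture is of the moment at which its call begins: read the wrist's pose just before it. calibration takes no time and is no camera call.
- job.hand_in(): hands the job in, once; it reports no verdict.
Trained networks look in the newest picture that a camera, given by its name, has taken for a name from the list of things; names that differ only in an ending like _2 or _b are one class to them, and where a whole thing is asked for, a point or a joint stands for the part that bears it (a point fixed in the world has none). Each returns a list of dicts, best first, with "conf" (0 to 1); they miss things now and then, are a little off and sometimes report something else, mostly with a low value. They report only what shows in the picture. A call takes as long as a camera call.
- optics.outline_of(camera, target): "mask" (400x640 bool, what is visible of it) and "box" ([left, top, right, bottom] in pixels, round what is visible of it).
The state is a dict: "time_s": time; "joint_pos": joint angles; "dq": joint speeds; "tau": joint torques, N m; "tool_pos": TCP position; "eef_rot": TCP orientation; "contact_force": force on the tool from outside, world axes, zero at the start; "torque": the same for the moment, N m; "grip_width": opening from 0.0 (shut) to 1.0 (fully open).
Only numpy, scipy, OpenCV 4.12 (cv2) and the standard library are available. Lean on these libraries where they do the work, as an engineer would, in place of code of your own. Each camera call takes 0.05 s, during which the arm holds its last target.

## Task

The cutter roller stands on its gear on the bench. Lay it down on its side in the white V rest and let go of it there, then take it again from above and lay it in the two open bearings of the dough cutter with its gear at the drive housing, let go, and only then slide the keeper fully home over the plain end so that the roller is locked in. Do not let the roller drop or topple, and leave the jar, the sauce bottle and the tub where they are.

Things in the scene. Friction and masses are not known exactly. Their poses are not given: they have to be found in the camera images.
- roller: Grooved metal cutter roller, 232 mm long, 0.4 kg, standing on its gear at first. Origin: centre of the gear's outer face; z runs along the roller to the plain end. Along z: white gear dia 48 mm 0 to 12 mm, journal dia 18 12 to 40, barrel dia 44 40 to 200 (grip here), plain journal dia 18 200 to 232. Yaw about z means nothing.
- roller_mid (a point): Point on the roller's axis at the middle of the barrel, 120 mm from the gear's outer face; close to the centre of mass.
- roller_end (a point): Centre of the roller's plain end face, 232 mm from the gear's outer face.
- rest: White V rest, fixed. Origin under its centre. Base 110 (x) by 130 (y) mm, 12 mm thick; two 90 degree V saddles open upward, each 12 mm thick, at y = -30 and +30 mm, 72 mm wide, tops 52 mm high. A roller laid with its barrel in both lies along the rest's y, either way round, its middle near the rest's, its axis 55 mm above the bench. 48 mm are free between the saddles for fingers.
- machine: Bench dough cutter, fixed. Origin under the centre of its base, 130 (x) by 332 (y) by 18 mm. A seated roller lies along y at x = 0, its axis 60 mm above the bench, barrel between the two bearing cheeks (open space there for fingers), gear at +y: gear outer face at y = 120 mm, 10 mm play either way. Grey drive housing y = 133 to 159 mm, 75 mm high.
- drive_bearing (a point): Middle of the drive-side bearing, on the seated roller's axis, at y = 94 mm of the machine, 60 mm above the bench: aluminium cheek 8 mm thick (y), 60 mm wide, 74 mm high, with an upward-open U slot 22 mm wide with a flared mouth for the journal between gear and barrel.
- keeper_bearing (a point): Middle of the keeper-side bearing, on the seated roller's axis, at y = -96 mm of the machine, 60 mm above the bench: the same cheek but 12 mm thick, for the plain journal. Beyond it stands the keeper's pillar, y = -166 to -124 mm, 74 mm high, 44 mm wide.
- keeper (a joint): Sliding keeper on the pillar: 0 = open (drawn back), 0.034 m = fully home, its plate then covering the keeper-side slot above the plain journal. Slides level in the machine's +y direction with about 2 N of friction and stays where left. Starts open or nearly so (up to 0.008).
- keeper_knob (a point): Centre of the top of the keeper's upright black knob, 111 mm above the bench: knob 18 mm in diameter, 24 mm tall, on a neck 12 mm thick and 10 mm tall above the keeper's steel plate (36 by 40 mm, top 82 mm above the bench, centred 6 mm towards the machine's +y from the knob). Moves with the keeper.
- jar: Small glass jar with a steel cap, 54 mm in diameter, 75 mm tall, origin under its centre. Not to be disturbed.
- sauce_bottle: Squeeze bottle with green sauce and a nozzle, 60 mm in diameter, 185 mm tall, origin under its centre. Not to be disturbed.
- tub: Clear open plastic tub, 110 by 150 mm, 50 mm tall, origin under its centre. Not to be disturbed.

How it is judged (in metres and radians):
On the way, in this order (a step that is already met when the one before it is completed fails the run):
1. the roller lies on its side in both saddles of the V rest, let go and still (z of roller_mid in the frame of rest between 0.05 and 0.06 m and x of roller_mid in the frame of rest between -0.006 and 0.006 m and y of roller_mid in the frame of rest between -0.027 and 0.027 m and angle between the z axis of roller and the y axis of rest, either way round below 0.12 rad and contact force between the fingers and roller below 0.1 N and linear speed of roller below 0.03 m/s), for 0.2 s.
2. the roller lies in both bearings of the dough cutter, gear at the drive housing, let go, the keeper still open (z of roller in the frame of machine between 0.056 and 0.064 m and x of roller in the frame of machine between -0.005 and 0.005 m and z of roller_end in the frame of machine between 0.056 and 0.064 m and x of roller_end in the frame of machine between -0.005 and 0.005 m and y of roller in the frame of machine between 0.107 and 0.133 m and contact force between the fingers and roller below 0.1 N and linear speed of roller below 0.03 m/s and value of joint keeper below 0.014 m), for 0.2 s.
At the end, for the whole second after the job is handed in: The roller lies still in both bearings (axis 60 mm high within 4 mm and centred within 5 mm at both ends), its gear at the drive housing within its 10 mm of play either way (13 mm allowed), and the keeper is home (29 of its 34 mm or more) (z of roller in the frame of machine between 0.056 and 0.064 m and x of roller in the frame of machine between -0.005 and 0.005 m and z of roller_end in the frame of machine between 0.056 and 0.064 m and x of roller_end in the frame of machine between -0.005 and 0.005 m and y of roller in the frame of machine between 0.107 and 0.133 m and linear speed of roller below 0.03 m/s and value of joint keeper above 0.029 m); the robot touches nothing.
It fails at once if the roller is dropped or toppled (moving faster than 0.6 m/s while not held) (linear speed of roller above 0.6 m/s and contact force between the fingers and roller below 0.1 N).
It fails at once if the jar, the sauce bottle or the tub is moved by more than 30 mm or tipped ((distance of jar from where it was at the start of the episode above 0.03 m or angle between jar's own z axis and vertical above 0.35 rad) or (distance of sauce_bottle from where it was at the start of the episode above 0.03 m or angle between sauce_bottle's own z axis and vertical above 0.35 rad) or (distance of tub from where it was at the start of the episode above 0.03 m or angle between tub's own z axis and vertical above 0.35 rad)).
It also fails if it takes over 72 s, if anything falls off the work surface, if the arm or the gripper's body presses on something with over 40 N, if the wrist force passes 120 N, or if a joint passes its speed limit or range.

## Working session

There is one attempt and no reset: what is moved stays moved. The work goes in short steps, Python scripts to look and compute and a tool call to move; the robot and the scene stay as the last step left them, time stands still between calls to the robot, and variables do not carry over. Pictures are saved under pics/ and viewed, and the job is handed in when it is done.

Besides the shell and the picture viewer there is one more tool, called after ">>>" by a JSON object that holds its "method" and its "body". servo_tool: Moves the arm, as the interface text tells. Its arguments: {"type":"object","properties":{"moves":{"type":"array"},"claw":{"type":"number"},"newtons":{"type":"number"}},"required":["moves"]}

```bash
mkdir -p pics; ls
cat > h.py <<'E'
import numpy as np, cv2
from plant import sensors, optics, job
def save(n,cam):
    p,d=optics.get_image(cam); cv2.imwrite(f'pics/{n}.png',p[:,:,::-1]); np.savez(f'pics/{n}.npz',p=p,d=d); return p,d
def T(cam):
    c=optics.calibration(cam)
    if 'cam_to_world' in c: return c,np.array(c['cam_to_world'])
    s=sensors.read_state(); M=np.eye(4); M[:3,:3]=np.array(s['eef_rot']); M[:3,3]=s['tool_pos']
    return c,M@np.array(c['hand_eye'])
def cloud(cam,d):
    c,M=T(cam); v,u=np.mgrid[0:d.shape[0],0:d.shape[1]]
    P=np.stack([(u-c['cx'])/c['fx']*d,(v-c['cy'])/c['fy']*d,d],-1)
    W=P@M[:3,:3].T+M[:3,3]; W[d<=0]=np.nan
    return W
E
python3 - <<'E'
from h import *
s=sensors.read_state(); print({k:np.round(v,3).tolist() for k,v in s.items()})
for cam in ['scene','top']:
    p,d=save(cam+'0',cam); W=cloud(cam,d)
    c,M=T(cam); print(cam,np.round(M,3).tolist())
    for n in ['roller','rest','machine','keeper','jar','sauce_bottle','tub']:
        for o in optics.outline_of(cam,n)[:2]:
            P=W[o['mask']]; P=P[~np.isnan(P[:,0])]
            print(n,round(o['conf'],2),np.round(o['box']).tolist(),np.round(np.percentile(P,[1,50,99],axis=0),3).tolist() if len(P) else '')
E
```

```text
pics
{'time_s': 0.0, 'joint_pos': [-73.281, 19.636, 87.375, -0.0, 73.076, -8.363], 'dq': [0.083, -0.035, 0.041, -0.035, -0.027, -0.04], 'tau': [-0.001, -43.125, -24.422, 0.072, 0.056, -0.0], 'tool_pos': [0.222, -0.475, 0.209], 'eef_rot': [[0.424, -0.906, -0.0], [-0.906, -0.424, 0.001], [-0.002, -0.0, -1.0]], 'contact_force': [0.583, -0.117, 0.188], 'torque': [-0.024, -0.046, -0.012], 'grip_width': 1.001}
scene [[0.854, 0.332, -0.4, 1.152], [0.519, -0.516, 0.682, -1.05], [0.02, -0.79, -0.613, 1.053], [0.0, 0.0, 0.0, 1.0]]
roller 0.75 [361.0, 119.0, 379.0, 178.0] [[0.45, 0.294, -0.001], [0.544, 0.306, 0.118], [0.56, 0.55, 0.23]]
rest 0.83 [294.0, 180.0, 346.0, 214.0] [[0.409, 0.028, -0.001], [0.477, 0.071, 0.015], [0.525, 0.171, 0.051]]
machine 0.61 [198.0, 217.0, 317.0, 307.0] [[0.404, -0.423, 0.004], [0.494, -0.268, 0.019], [0.577, -0.107, 0.102]]
keeper 0.72 [208.0, 262.0, 224.0, 279.0] [[0.371, -0.411, 0.003], [0.455, -0.398, 0.084], [0.47, -0.342, 0.115]]
jar 0.79 [319.0, 142.0, 338.0, 169.0] [[0.334, 0.266, -0.002], [0.399, 0.283, 0.046], [0.42, 0.386, 0.081]]
sauce_bottle 0.91 [
[... 412 characters left out ...]
 [0.521, 0.163, 0.051]]
machine 0.95 [322.0, 205.0, 452.0, 277.0] [[0.396, -0.413, 0.007], [0.483, -0.255, 0.016], [0.572, -0.089, 0.085]]
keeper 0.55 [437.0, 246.0, 451.0, 258.0] [[0.434, -0.409, 0.075], [0.452, -0.386, 0.082], [0.471, -0.366, 0.113]]
jar 0.64 [170.0, 266.0, 196.0, 287.0] [[0.369, 0.274, -0.001], [0.395, 0.292, 0.072], [0.418, 0.341, 0.08]]
jar 0.39 [436.0, 243.0, 451.0, 259.0] [[0.434, -0.404, 0.076], [0.452, -0.385, 0.082], [0.471, -0.366, 0.113]]
sauce_bottle 0.59 [247.0, 130.0, 274.0, 160.0] [[0.71, 0.058, -0.001], [0.727, 0.082, 0.126], [0.768, 0.113, 0.183]]
tub 0.58 [311.0, 127.0, 373.0, 168.0] [[0.682, -0.201, -0.004], [0.746, -0.128, 0.003], [0.797, -0.051, 0.052]]
```

View pics/scene0.png

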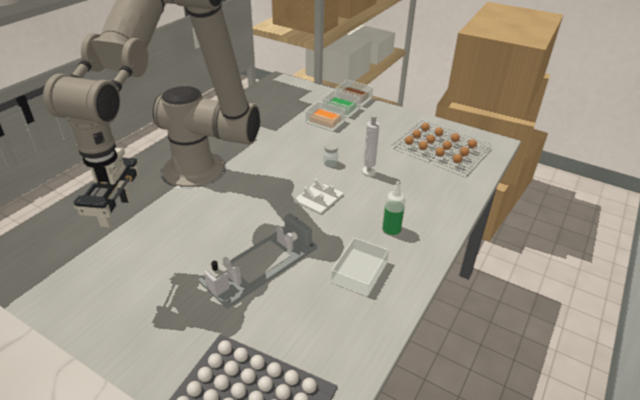

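View pics/top0.png

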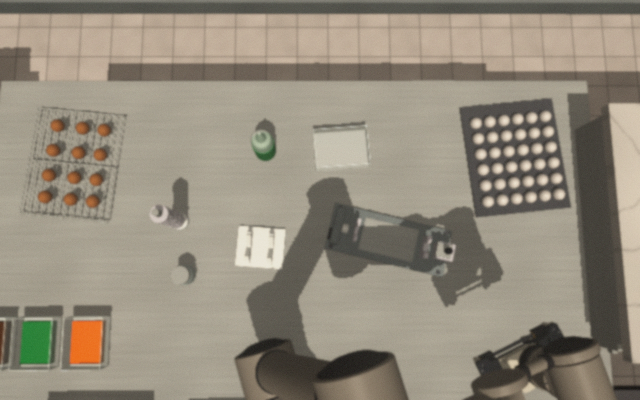

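The scene shows the roller standing at (370,150). The rest is at (320,195) and the machine at (258,262), with its knob at (214,268). The top view has the roller at (168,216), the rest at (262,246), the housing end at (340,225) and the knob at (447,250). Next I'll measure the poses from depth.

```bash
cat > fit.py <<'E'
from h import *
from scipy.optimize import least_squares
def load(n,cam):
    z=np.load(f'pics/{n}.npz'); return z['p'],cloud(cam,z['d'])
Ws=load('scene0','scene')[1]; Wt=load('top0','top')[1]
# roller
for nm,W in (('s',Ws),('t',Wt)):
    P=W.reshape(-1,3); P=P[~np.isnan(P[:,0])]
    m=(np.hypot(P[:,0]-.545,P[:,1]-.308)<.05)&(P[:,2]>.05)&(P[:,2]<.19); Q=P[m]; print(nm,len(Q))
    if len(Q)>20:
        f=least_squares(lambda c:np.hypot(Q[:,0]-c[0],Q[:,1]-c[1])-.022,[.545,.308],loss='soft_l1',f_scale=.003); print('axis',f.x,np.sqrt(np.mean(f.fun**2)))
    for lo,hi,b,c in ((.222,.24,'roller top',(.545,.308)),(.095,.12,'knob',(.452,-.388)),(.068,.09,'jar top',(.395,.29)),(.15,.2,'bottle',(.73,.075))):
        m=(np.hypot(P[:,0]-c[0],P[:,1]-c[1])<.06)&(P[:,2]>lo)&(P[:,2]<hi)
        if m.sum(): print(b,m.sum(),P[m].mean(0).round(4),P[m].min(0).round(3),P[m].max(0).round(3))
    for b,c,r,zl in (('rest',(.467,.098),.1,(.008,.016)),('rest saddles',(.467,.098),.1,(.025,.06)),('mach',(.487,-.255),.2,(.012,.024)),('mach hi',(.487,-.255),.2,(.055,.08))):
        m=(np.hypot(P[:,0]-c[0],P[:,1]-c[1])<r)&(P[:,2]>zl[0])&(P[:,2]<zl[1])
        if m.sum()>10:
            rr=cv2.minAreaRect((P[m][:,:2]*1000).astype(np.float32)); print(b,m.sum(),np.round(rr[0],1),np.round(rr[1],1),round(rr[2],1))
E
python3 fit.py
```

```text
s 437
axis [0.5375988  0.32093345] 0.002940801839197304
roller top 25 [0.5399 0.3152 0.23  ] [0.53  0.306 0.223] [0.548 0.324 0.236]
knob 61 [ 0.4534 -0.398   0.1074] [ 0.442 -0.407  0.095] [ 0.461 -0.388  0.116]
jar top 99 [0.3941 0.2932 0.0754] [0.37  0.271 0.068] [0.42  0.319 0.083]
bottle 73 [0.7406 0.0799 0.1664] [0.73 0.07 0.15] [0.751 0.09  0.187]
rest 444 [463.6  87.6] [169.9 149. ] 28.6
rest saddles 257 [466.4  96. ] [81.7 84.9] 87.9
mach 2766 [ 486.5 -256.4] [333.3 135.4] 76.6
mach hi 719 [ 473.6 -254.9] [327.9 101.5] 71.6
t 267
axis [0.53993123 0.3228962 ] 0.000612155174693577
roller top 53 [0.5397 0.3212 0.2299] [0.532 0.312 0.222] [0.548 0.33  0.235]
knob 48 [ 0.4512 -0.3909  0.1087] [ 0.444 -0.4    0.098] [ 0.459 -0.383  0.114]
jar top 275 [0.3936 0.2999 0.0743] [0.372 0.277 0.068] [0.416 0.324 0.081]
bottle 66 [0.7356 0.086  0.1667] [0.728 0.076 0.15 ] [0.748 0.097 0.186]
rest 1274 [466.6  92.3] [143.3 109.8] 84.9
rest saddles 261 [468.5  98.9] [72.2 86.6] 84.9
mach 4010 [ 485.8 -252. ] [331.1 130. ] 75.9
mach hi 682 [ 473.8 -250. ] [327.8 100.1] 71.0
```

>>> {"method": "servo_tool", "body": {"moves": [[-0.24,-0.95,-0.4,0,0,0],[-0.24,-0.95,-0.4,0,0,0],[-0.24,-0.95,-0.4,0,0,0],[-0.24,-0.95,-0.4,0,0,0],[-0.24,-0.95,-0.4,0,0,0],[-0.24,-0.95,-0.4,0,0,0],[-0.24,-0.95,-0.4,0,0,0],[-0.24,-0.95,-0.4,0,0,0],[-0.24,-0.95,-0.4,0,0,0],[-0.24,-0.95,-0.4,0,0,0],[-0.24,-0.95,-0.4,0,0,0],[-0.24,-0.95,-0.4,0,0,0],[-0.24,-0.95,-0.4,0,0,0],[0,0,0,0,0,0]]}}

```text
time_s: 1.97
tool_pos: [0.4722, -0.2716, 0.3411]
eef_rot: [[0.427, -0.904, 0.004], [-0.904, -0.427, -0.001], [0.003, -0.003, -1.0]]
contact_force: [0.7, 1.4, -0.9]
grip_width: 1.001
```

```bash
cat >> h.py <<'E'
import json
def log():
    s=sensors.read_state(); open('log.jsonl','a').write(json.dumps({k:np.array(s[k]).tolist() for k in ('joint_pos','tool_pos','eef_rot')})+'\n'); return s
E
echo '{"joint_pos": [-73.281, 19.636, 87.375, 0.0, 73.076, -8.363],"tool_pos": [0.222, -0.475, 0.209], "eef_rot": [[0.424, -0.906, 0.0], [-0.906, -0.424, 0.001], [-0.002, 0.0, -1.0]]}' > log.jsonl
python3 - <<'E'
from h import *
s=log(); print(np.round(s['joint_pos'],2),s['time_s'])
p,d=save('w1','wrist'); W=cloud('wrist',d); np.save('pics/w1W.npy',W)
print(optics.calibration('wrist'))
P=W.reshape(-1,3); P=P[~np.isnan(P[:,0])]; print(P.min(0),P.max(0))
E
```

```text
[-38.03  18.02  69.13   0.1   92.63  26.67] 1.9667
{'fx': 333.1255187464236, 'fy': 333.1255187464236, 'cx': 318.3114074629598, 'cy': 196.1542688571444, 'hand_eye': array([[ 9.99999903e-01,  3.95409019e-04, -1.95758795e-04,
         4.95154938e-04],
       [-3.24915368e-04,  9.60126603e-01,  2.79565379e-01,
        -7.65612529e-02],
       [ 2.98495899e-04, -2.79565288e-01,  9.60126638e-01,
        -1.75582135e-01],
       [ 0.00000000e+00,  0.00000000e+00,  0.00000000e+00,
         1.00000000e+00]])}
[ 0.04715171 -0.80425075 -0.00513762] [0.84399738 0.21222462 0.47145962]
```

View pics/w1.png

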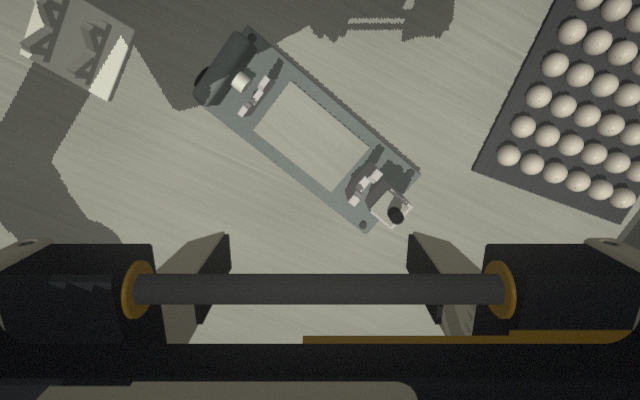

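The wrist view shows the whole machine: housing at (230,65), cheeks at (260,90) and (365,185), knob at (397,214). The rest is at (75,45). Next I'll fit both from this depth image.

Run:
```python
from h import *
W=np.load('pics/w1W.npy'); P=W.reshape(-1,3)
P=P[~np.isnan(P[:,0])]
fl=P[(abs(P[:,2])<.01)]; print('floor',np.median(fl[:,2]))
for b,c,r,zl in (('rest',(.467,.098),.1,(.007,.018)),('saddle',(.467,.098),.09,(.03,.058)),('mach',(.487,-.255),.19,(.012,.024)),('cheeks',(.487,-.255),.19,(.069,.079)),('plate',(.45,-.39),.05,(.078,.086)),('knob',(.45,-.39),.05,(.104,.118))):
    m=(np.hypot(P[:,0]-c[0],P[:,1]-c[1])<r)&(P[:,2]>zl[0])&(P[:,2]<zl[1])
    rr=cv2.minAreaRect((P[m][:,:2]*1000).astype(np.float32)); print(b,m.sum(),np.round(rr[0],1),np.round(rr[1],1),round(rr[2],1),'mean',P[m].mean(0).round(4))
# machine-frame features
a=np.deg2rad(75.9); yd=np.array([np.cos(a),np.sin(a)]); xd=np.array([yd[1],-yd[0]])
C=np.array([.4862,-.2535]); Q=P[:,:2]-C; mx=Q@xd; my=Q@yd; z=P[:,2]
hi=(z>.066)&(z<.082)&(abs(mx)<.07)&(abs(my)<.17)
h,e=np.histogram(my[hi],bins=np.arange(-.17,.172,.004)); print([(round(float(x),3),int(n)) for x,n in zip(e,h) if n])
for nm,lo,hi2 in (('drv',.085,.103),('kp',-.106,-.088)):
    m=(z>.066)&(z<.082)&(my>lo)&(my<hi2)&(abs(mx)<.05); h,e=np.histogram(mx[m],bins=np.arange(-.04,.042,.003)); print(nm,[(round(float(x),3),int(n)) for x,n in zip(e,h)])
```

```text
floor -0.000629595963209828
rest 4955 [465.6  95.5] [131.5 110.7] 85.1 mean [0.4655 0.0833 0.0114]
saddle 1526 [466.1  96.3] [74.9 72.6] 85.3 mean [0.4654 0.0948 0.0409]
mach 15331 [ 485.1 -255.9] [330.7 129.6] 76.0 mean [ 0.4886 -0.2546  0.0154]
cheeks 2306 [ 484.1 -259.4] [324.9  98.6] 75.9 mean [ 0.508  -0.1708  0.0732]
plate 571 [ 451.8 -390. ] [40.5 36.2] 75.4 mean [ 0.4535 -0.3865  0.0806]
knob 157 [ 450.6 -395.9] [17.2 16.7] 89.9 mean [ 0.451  -0.3948  0.11  ]
[(-0.17, 34), (-0.166, 36), (-0.162, 35), (-0.158, 46), (-0.154, 50), (-0.15, 50), (-0.146, 57), (-0.142, 82), (-0.138, 91), (-0.134, 86), (-0.13, 94), (-0.126, 67), (-0.122, 49), (-0.106, 47), (-0.102, 77), (-0.098, 81), (-0.094, 61), (0.086, 79), (0.09, 97), (0.094, 42), (0.13, 319), (0.134, 287), (0.138, 273), (0.142, 269), (0.146, 278), (0.15, 244), (0.154, 86)]
drv [(-0.04, 0), (-0.037, 0), (-0.034, 0), (-0.031, 17), (-0.028, 17), (-0.025, 15), (-0.022, 16), (-0.019, 20), (-0.016, 17), (-0.013, 6), (-0.01, 0), (-0.007, 0), (-0.004, 0), (-0.001, 0), (0.002, 0), (0.005, 0), (0.008, 4), (0.011, 15), (0.014, 16), (0.017, 18), (0.02, 17), (0.023, 20), (0.026, 16), (0.029, 4), (0.032, 0), (0.035, 0), (0.038, 0)]
kp [(-0.04, 0), (-0.037, 0), (-0.034, 0), (-0.031, 14), (-0.028, 21), (-0.025, 22), (-0.022, 20), (-0.019, 23), (-0.016, 20), (-0.013, 12), (-0.01, 0), (-0.007, 0), (-0.004, 0), (-0.001, 0), (0.002, 0), (0.005, 0), (0.008, 2), (0.011, 18), (0.014, 20), (0.017, 21), (0.02, 23), (0.023, 22), (0.026, 22), (0.029, 6), (0.032, 0), (0.035, 0), (0.038, 0)]
```

```bash
cat >> h.py <<'E'
from scipy.spatial.transform import Rotation as Ro
def cur():
    s=sensors.read_state(); M=np.eye(4); U,_,V=np.linalg.svd(np.array(s['eef_rot'])); M[:3,:3]=U@V; M[:3,3]=s['tool_pos']; return M
def step(row):
    row=np.array(row,float); S=np.eye(4); S[:3,3]=row[:3]*.025; S[:3,:3]=Ro.from_rotvec(np.deg2rad(row[3:]*5)).as_matrix(); return S
def plan(A,B,n=None,q=2):
    D=np.linalg.inv(A)@B; rv=Ro.from_matrix(D[:3,:3]).as_rotvec()
    for n in ([n] if n else range(1,60)):
        r=Ro.from_rotvec(rv/n).as_matrix(); S=sum(np.linalg.matrix_power(r,k) for k in range(n))
        t=np.linalg.solve(S,D[:3,3]); row=np.r_[t/.025,np.rad2deg(rv/n)/5]
        if abs(row).max()<=1: break
    row=np.round(row,q); E=A.copy()
    for _ in range(n): E=E@step(row)
    print(n,'rows',row.tolist(),'end',E[:3,3].round(4).tolist(),'err',np.round((E[:3,3]-B[:3,3])*1e3,1).tolist())
    return E
def pose(p,x,z):
    z=np.array(z,float);z/=np.linalg.norm(z);x=np.array(x,float);x-=z*(x@z);x/=np.linalg.norm(x)
    M=np.eye(4);M[:3,:3]=np.stack([x,np.cross(z,x),z],1);M[:3,3]=p;return M
E
python3 - <<'E'
from h import *
A=cur(); E=plan(A,pose([.45,0,.37],[1,0,0],[0,0,-1]))
c=np.cos(np.pi/4)
F=plan(E,pose([.45,0.0,.37],[1,0,0],[0,c,-c]))
E
```

```text
13 rows [-0.56, -0.69, -0.09, -0.0, -0.0, -1.0] end [0.45, 0.0001, 0.3689] err [-0.0, 0.1, -1.1]
10 rows [0.0, -0.0, -0.0, 0.9, 0.0, 0.01] end [0.45, 0.0001, 0.3689] err [-0.0, 0.1, -1.1]
```

>>> {"method": "servo_tool", "body": {"moves": [[-0.56,-0.69,-0.09,0,0,-1],[-0.56,-0.69,-0.09,0,0,-1],[-0.56,-0.69,-0.09,0,0,-1],[-0.56,-0.69,-0.09,0,0,-1],[-0.56,-0.69,-0.09,0,0,-1],[-0.56,-0.69,-0.09,0,0,-1],[-0.56,-0.69,-0.09,0,0,-1],[-0.56,-0.69,-0.09,0,0,-1],[-0.56,-0.69,-0.09,0,0,-1],[-0.56,-0.69,-0.09,0,0,-1],[-0.56,-0.69,-0.09,0,0,-1],[-0.56,-0.69,-0.09,0,0,-1],[-0.56,-0.69,-0.09,0,0,-1]]}}

```text
time_s: 3.1
tool_pos: [0.4485, -0.0009, 0.3679]
eef_rot: [[1.0, 0.005, -0.001], [0.005, -1.0, -0.0], [-0.001, 0.0, -1.0]]
contact_force: [-0.3, 0.9, -0.6]
grip_width: 0.998
```

```bash
python3 -c "
from h import *
s=log();print(np.round(s['joint_pos'],2))"
```

```text
[-9.910e+00  6.860e+00  7.945e+01 -2.000e-02  9.374e+01 -1.019e+01]
```

>>> {"method": "servo_tool", "body": {"moves": [[0,0,0,0.9,0,0],[0,0,0,0.9,0,0],[0,0,0,0.9,0,0],[0,0,0,0.9,0,0],[0,0,0,0.9,0,0]]}}

```text
time_s: 3.52
tool_pos: [0.449, -0.0017, 0.3685]
eef_rot: [[1.0, 0.001, 0.001], [0.0, -0.923, 0.386], [0.001, -0.386, -0.923]]
contact_force: [-0.0, 0.4, -0.2]
grip_width: 1.001
```

```bash
python3 -c "
from h import *
s=log();print(np.round(s['joint_pos'],2))"
```

```text
[-25.69   9.25  80.42  20.67  99.88 -23.87]
```

>>> {"method": "servo_tool", "body": {"moves": [[0,0,0,0.9,0,0],[0,0,0,0.9,0,0],[0,0,0,0.9,0,0],[0,0,0,0.9,0,0],[0,0,0,0.9,0,0]]}}

```text
time_s: 3.93
tool_pos: [0.4491, -0.002, 0.3683]
eef_rot: [[1.0, -0.0, 0.001], [-0.001, -0.705, 0.709], [0.001, -0.709, -0.705]]
contact_force: [-0.4, 0.6, -0.1]
grip_width: 1.002
```

```bash
python3 -c "
from h import *
s=log();print(np.round(s['joint_pos'],2))"; cat log.jsonl | cut -c1-400
```

```text
[-36.78  15.55  83.52  36.71 107.92 -33.74]
{"joint_pos": [-73.281, 19.636, 87.375, 0.0, 73.076, -8.363],"tool_pos": [0.222, -0.475, 0.209], "eef_rot": [[0.424, -0.906, 0.0], [-0.906, -0.424, 0.001], [-0.002, 0.0, -1.0]]}
{"joint_pos": [-38.028056283833976, 18.024048395360627, 69.1304904734198, 0.1002731657001624, 92.63388461249338, 26.674765748759572], "tool_pos": [0.4722436995642069, -0.27159485692256513, 0.34108244284432143], "eef_rot": [[0.42738394933376617, -0.9040614326047055, 0.003985715569409654], [-0.9040667200896004, -0.42739040668429623, -0.0008977197023767816], [0.0025150503583462073, -0.003219681810249
{"joint_pos": [-9.906725963939147, 6.859488382528433, 79.45477842537201, -0.022622101592248173, 93.74334098351045, -10.19029226682733], "tool_pos": [0.44845656926722605, -0.000900232498004975, 0.3678941522449931], "eef_rot": [[0.9999873186814157, 0.004923677540690073, -0.0010582418571072046], [0.0049234525261144906, -0.9999878565932886, -0.00021513061990727672], [-0.001059288240247487, 0.000209917
{"joint_pos": [-25.691415278400697, 9.253963831761833, 80.42263464375205, 20.672344394739564, 99.88305497919303, -23.866011320878854], "tool_pos": [0.4490473234832984, -0.0017344278553725716, 0.36851997957100047], "eef_rot": [[0.9999993183888864, 0.0008563050904074582, 0.0007937023085763679], [0.0004840833325995627, -0.9226844620687352, 0.3855556368674383], [0.0010624900421163483, -0.3855549898503
{"joint_pos": [-36.78265695865162, 15.546393308446948, 83.52286420453547, 36.71064905872261, 107.91775390291077, -33.73986980896999], "tool_pos": [0.4490833464354777, -0.0020356409718037226, 0.36832408154081564], "eef_rot": [[0.999999540413656, -7.884608636502557e-05, 0.0009554871906371325], [-0.000733440086059806, -0.7047529111845898, 0.7094524622851668], [0.0006174448290879764, -0.70945283702311
```

```bash
cat > kin.py <<'E'
from h import *
from scipy.optimize import least_squares
D=[json.loads(l) for l in open('log.jsonl')]
Q=np.array([d['joint_pos'] for d in D]); P=np.array([d['tool_pos'] for d in D]); R=np.array([d['eef_rot'] for d in D])
def fk(q,p,sg=(1,-1,1)):
    q=np.deg2rad(q); z0,a1,l1,L2,a3,L3,w,dt,a5=p
    Rz=lambda a:Ro.from_euler('z',a).as_matrix(); Ry=lambda a:Ro.from_euler('y',a).as_matrix()
    R1=Rz(q[0]); R2=R1@Ry(q[1]); R3=R2@Ry(q[2]); R4=R3@Rz(sg[0]*q[3]); R5=R4@Ry(q[4]); R6=R5@Rz(sg[2]*q[5])@RT
    x=R1@[a1,l1,0]+[0,0,z0]+R2@[0,0,L2]+R3@[a3,0,L3]+R4@[0,w,0]+R5@[a5,0,dt]
    return x,R6
RT=np.eye(3); SG=None
for s4 in (1,-1):
  for s6 in (1,-1):
    RT=np.eye(3)
    T=[fk(q,np.zeros(9),(s4,0,s6))[1].T@r for q,r in zip(Q,R)]
    m=Ro.from_matrix(T).mean().as_matrix(); e=max(np.rad2deg(np.arccos(np.clip((np.trace(m.T@t)-1)/2,-1,1))) for t in T)
    if e<1: SG=(s4,0,s6); RTb=np.round(m)
    if __name__=='__main__': print(s4,s6,e,np.round(m,2).tolist())
RT=RTb
p0=[.3,.0,-.07,.45,0,.45,0,.3,0]
def res(p): return np.concatenate([fk(q,p,SG)[0]-x for q,x in zip(Q,P)]+[[1e-3*(p[1]),1e-3*p[4],1e-3*p[8],1e-3*p[6]]])
f=least_squares(res,p0); p=f.x
LO=np.array([-145.02,-44.19,2.07,-57.11,16.16,-177.93]);HI=np.array([145.02,115.74,154.8,237.11,152.29,177.93])
def ik(M,q0):
    def r(q):
        x,r6=fk(q,p,SG); return np.r_[(x-M[:3,3])*10,Ro.from_matrix(r6@M[:3,:3].T).as_rotvec()]
    g=least_squares(r,np.clip(q0,LO+.1,HI-.1),x_scale=30,bounds=(LO,HI)); return g.x,np.abs(g.fun).max()
def path(Ms,q):
    for i,M in enumerate(Ms):
        q,e=ik(M,q); print(i,np.round(q,1).tolist(),'ERR%.4f'%e if e>.005 else '')
    return q
def interp(A,B,n):
    D=np.linalg.inv(A)@B; rv=Ro.from_matrix(D[:3,:3]).as_rotvec(); out=[]
    for k in range(1,n+1):
        M=np.eye(4); M[:3,3]=A[:3,3]+(B[:3,3]-A[:3,3])*k/n; M[:3,:3]=A[:3,:3]@Ro.from_rotvec(rv*k/n).as_matrix(); out.append(M)
    return out
if __name__=='__main__': print(np.round(p,4),'res mm',np.round(np.abs(f.fun[:-4]).max()*1e3,2))
E
python3 kin.py
```

```text
1 1 0.0008094944868511637 [[-1.0, 0.0, -0.0], [-0.0, -1.0, -0.0], [-0.0, -0.0, 1.0]]
1 -1 76.23413418529337 [[-0.92, -0.39, -0.0], [0.39, -0.92, 0.0], [-0.0, -0.0, 1.0]]
-1 1 51.79800412902893 [[-0.98, -0.12, -0.16], [0.07, -0.95, 0.32], [-0.19, 0.3, 0.93]]
-1 -1 80.93554511299018 [[-0.91, -0.41, 0.08], [0.41, -0.83, 0.37], [-0.08, 0.37, 0.93]]
[ 2.235e-01  3.000e-04  7.610e-02  5.061e-01  4.700e-02  3.785e-01
  2.000e-04  3.355e-01 -8.000e-04] res mm 0.34
```

```bash
cat > s1.py <<'E'
from kin import *
q0=Q[-1]; ax=np.array([.540,.321,.12])
for az in (60,75,90,105,120):
  for tl in (0,10,20):
    a,t=np.deg2rad([az,tl]); h=np.array([np.cos(a)*np.cos(t),np.sin(a)*np.cos(t),-np.sin(t)]); x=[np.sin(a),-np.cos(a),0]
    q,e=ik(pose(ax+.008*h,x,h),q0); q2,e2=ik(pose(ax-.14*h,x,h),q0)
    print(az,tl,np.round(q,1).tolist(),round(e,4),'| back',np.round(q2,1).tolist(),round(e2,4))
E
python3 s1.py
```

```text
60 0 [-5.9, 57.1, 124.1, 114.1, 90.5, -91.1] 0.0 | back [-30.7, 59.7, 133.3, 89.3, 89.8, -103.0] 0.0
60 10 [-5.2, 48.5, 125.3, 113.7, 77.5, -84.3] 0.0 | back [-29.3, 45.0, 135.5, 90.8, 80.0, -90.5] 0.0
60 20 [-3.2, 40.2, 124.4, 110.8, 63.7, -74.7] 0.0 | back [-25.3, 30.4, 133.8, 88.8, 69.5, -73.1] 0.0
75 0 [-9.0, 56.7, 112.4, 95.9, 88.9, -79.2] 0.0 | back [-28.3, 56.6, 114.9, 76.8, 92.0, -81.7] 0.0
75 10 [-8.4, 49.3, 113.7, 93.4, 78.5, -72.8] 0.0 | back [-27.4, 45.5, 116.8, 75.2, 84.2, -72.6] 0.0
75 20 [-6.5, 42.4, 113.3, 89.1, 68.4, -64.1] 0.0 | back [-24.6, 35.1, 116.3, 72.0, 77.0, -60.9] 0.0
90 0 [-8.8, 58.5, 98.9, 81.9, 93.4, -67.6] 0.0 | back [-23.8, 59.2, 95.2, 68.3, 100.0, -66.4] 0.0
90 10 [-8.3, 52.1, 100.2, 78.1, 85.0, -62.5] 0.0 | back [-23.1, 50.2, 97.1, 65.2, 93.6, -60.2] 0.0
90 20 [-6.7, 46.1, 100.5, 73.3, 77.0, -55.9] 0.0 | back [-21.0, 41.8, 97.5, 61.4, 87.7, -52.5] 0.0
105 0 [-6.6, 62.0, 84.0, 71.8, 101.9, -58.0] 0.0 | back [-18.3, 65.1, 73.9, 63.7, 111.1, -53.9] 0.0
105 10 [-6.2, 56.3, 85.5, 67.2, 94.8, -54.7] 0.0 | back [-17.7, 57.3, 76.0, 59.3, 105.6, -50.6] 0.0
105 20 [-4.9, 50.9, 86.5, 62.2, 88.0, -50.4] 0.0 | back [-16.2, 49.9, 77.4, 54.8, 100.4, -46.2] 0.0
120 0 [-3.2, 66.9, 68.1, 65.2, 112.7, -50.1] 0.0 | back [-12.3, 73.7, 49.1, 63.8, 124.4, -41.1] 0.0
120 10 [-2.8, 61.7, 69.9, 59.7, 106.5, -49.0] 0.0 | back [-11.9, 66.5, 52.1, 57.5, 119.6, -41.2] 0.0
120 20 [-1.8, 56.5, 71.6, 54.3, 100.3, -47.2] 0.0 | back [-10.7, 59.4, 54.8, 51.7, 114.7, -40.4] 0.0
```

```bash
cat > s2.py <<'E'
from kin import *
A=cur(); t=np.deg2rad(10); h=np.array([0,np.cos(t),-np.sin(t)])
ax=np.array([.540,.321,.12])
B=pose(ax-.13*h,[1,0,0],h); print(B[:3,3])
E=plan(A,B,16); path(interp(A,B,6),Q[-1])
E
python3 s2.py
```

```text
[0.54       0.19297499 0.14257426]
16 rows [0.23, 0.27, 0.71, 0.44, -0.0, 0.0] end [0.5414, 0.1936, 0.1422] err [1.4, 0.6, -0.4]
0 [-34.9, 19.0, 88.7, 41.0, 103.4, -36.5] 
1 [-32.8, 23.5, 92.9, 45.5, 99.3, -40.3] 
2 [-30.5, 29.0, 96.1, 50.3, 95.9, -44.8] 
3 [-27.9, 35.4, 98.1, 55.4, 93.6, -50.0] 
4 [-25.2, 42.6, 98.6, 60.7, 92.6, -55.4] 
5 [-22.1, 50.3, 97.5, 66.0, 92.9, -60.4]
```

>>> {"method": "servo_tool", "body": {"moves": [[0.23,0.27,0.71,0.44,0,0],[0.23,0.27,0.71,0.44,0,0],[0.23,0.27,0.71,0.44,0,0],[0.23,0.27,0.71,0.44,0,0],[0.23,0.27,0.71,0.44,0,0],[0.23,0.27,0.71,0.44,0,0],[0.23,0.27,0.71,0.44,0,0],[0.23,0.27,0.71,0.44,0,0],[0.23,0.27,0.71,0.44,0,0],[0.23,0.27,0.71,0.44,0,0],[0.23,0.27,0.71,0.44,0,0],[0.23,0.27,0.71,0.44,0,0],[0.23,0.27,0.71,0.44,0,0],[0.23,0.27,0.71,0.44,0,0],[0.23,0.27,0.71,0.44,0,0],[0.23,0.27,0.71,0.44,0,0]]}}

```text
time_s: 5.27
tool_pos: [0.5413, 0.1937, 0.1405]
eef_rot: [[1.0, -0.001, 0.001], [-0.001, -0.169, 0.986], [-0.0, -0.986, -0.169]]
contact_force: [-0.3, 0.1, -0.1]
grip_width: 0.998
```

```bash
cat > s3.py <<'E'
from h import *
from scipy.optimize import least_squares
s=log(); print(np.round(s['joint_pos'],2),np.round(s['tool_pos'],4),np.round(s['eef_rot'],3).tolist())
p,d=save('w2','wrist'); W=cloud('wrist',d)
for o in optics.outline_of('wrist','roller')[:2]: print(o['conf'],o['box'])
P=W.reshape(-1,3); P=P[~np.isnan(P[:,0])]
Q=P[(np.hypot(P[:,0]-.54,P[:,1]-.321)<.045)&(P[:,2]>.06)&(P[:,2]<.19)]; print(len(Q))
f=least_squares(lambda c:np.hypot(Q[:,0]-c[0],Q[:,1]-c[1])-.022,[.54,.32],loss='soft_l1',f_scale=.002); print('axis',f.x,np.abs(f.fun).mean())
for z in (.07,.1,.13,.16):
    q=Q[abs(Q[:,2]-z)<.015]; print(z,len(q),q[:,0].min(),q[:,0].max(),q[:,1].min()) if len(q) else 0
E
python3 s3.py
```

```text
[-22.08  50.63  97.39  66.18  93.   -60.53] [0.5413 0.1937 0.1405] [[1.0, -0.001, 0.001], [-0.001, -0.169, 0.986], [-0.0, -0.986, -0.169]]
0.65 [290.3, 53.4, 341.5, 277.2]
6347
axis [0.53951419 0.32407521] 0.000834124307218098
0.07 934 0.5173020420570473 0.5608234972692916 0.3004621349873665
0.1 1323 0.5175450495234784 0.5612848602043382 0.3000175071073059
0.13 1444 0.517615304846299 0.5614035405991395 0.2994906029549017
0.16 1703 0.517759177256159 0.5614703271608604 0.29951360985741127
```

View pics/w2.png

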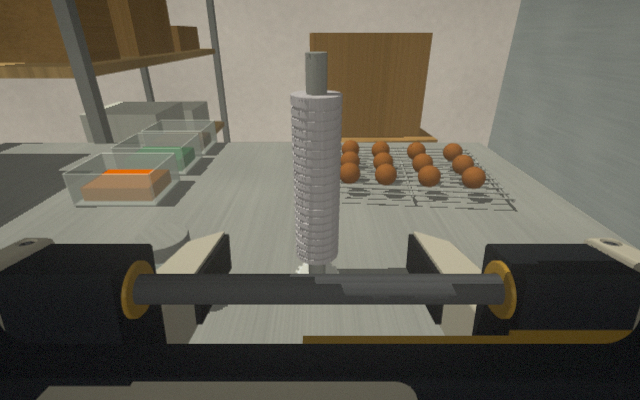

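The wrist view shows the roller upright at column 316, centred between the fingers, with the jar low at the left. Now I'll move in.

>>> {"method": "servo_tool", "body": {"moves": [[-0.07,-0.06,0.46,0,0,0],[0,0,0.46,0,0,0],[0,0,0.46,0,0,0],[0,0,0.46,0,0,0],[0,0,0.46,0,0,0],[0,0,0.46,0,0,0],[0,0,0.46,0,0,0],[0,0,0.46,0,0,0],[0,0,0.46,0,0,0],[0,0,0.46,0,0,0],[0,0,0.46,0,0,0],[0,0,0.49,0,0,0],[0,0,0,0,0,0]]}}

```text
time_s: 6.45
tool_pos: [0.5381, 0.3333, 0.119]
eef_rot: [[1.0, -0.0, -0.004], [0.004, -0.17, 0.985], [-0.001, -0.985, -0.17]]
contact_force: [0.0, -0.4, 0.2]
grip_width: 1.001
```

>>> {"method": "servo_tool", "body": {"moves": [[0,0,0,0,0,0],[0,0,0,0,0,0],[0,0,0,0,0,0],[0,0,0,0,0,0],[0,0,0,0,0,0],[0,0,0,0,0,0],[0,0,0,0,0,0],[0,0,0,0,0,0]], "claw": -1, "newtons": 35}}

```text
time_s: 7.12
tool_pos: [0.5392, 0.3309, 0.1195]
eef_rot: [[1.0, 0.0, -0.001], [0.001, -0.17, 0.985], [0.0, -0.985, -0.17]]
contact_force: [-0.3, -0.6, 0.2]
grip_width: 0.471
```

Run:
```python
from kin import *
s=log(); print(np.round(s['joint_pos'],2),np.round(s['tool_pos'],4),s['grip_width'],np.round(s['contact_force'],1),np.round(s['torque'],2))
save('w3','wrist')
```

```text
[ -8.12  52.02 100.3   78.22  85.09 -62.52] [0.5392 0.3309 0.1195] 0.4713840021441696 [-0.3 -0.6  0.2] [-0.57 -0.11 -0.01]
```

View pics/w3.png

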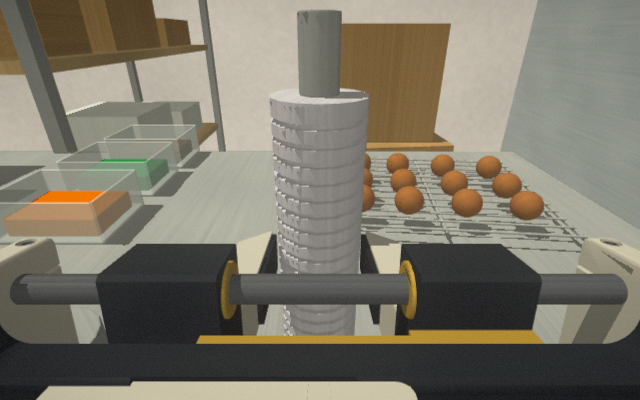

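```bash
cat > s4.py <<'E'
from kin import *
A=cur(); q=np.array(sensors.read_state()['joint_pos'])
B=A.copy(); B[2,3]+=.10
a=np.deg2rad(85.2); yd=np.array([np.cos(a),np.sin(a),0]); xd=np.array([yd[1],-yd[0],0])
# tool: x=xd; roller axis in tool (0,-c,-s)
t=np.arctan2(.17,.985); z=-np.sin(t)*yd+np.array([0,0,-np.cos(t)])
c=np.array([.4658,.096,.055])
C=pose(c+.008*z+[0,0,.10],xd,z)
print((C[:3,:3]@[0,-np.cos(t),-np.sin(t)]).round(3), C[:3,3])
E=plan(A,B); q=path(interp(A,B,3),q)
F=plan(E,C,20); q=path(interp(B,C,10),q)
G=C.copy(); G[2,3]-=.1; path(interp(C,G,3),q)
Z=E.copy()
for i in range(20): 
    Z=Z@step([0,0,0,0,0,0]);
E
python3 s4.py
```

```text
[0.084 0.996 0.   ] [0.46568615 0.09464418 0.14711655]
4 rows [0.0, -0.99, -0.17, 0.0, -0.0, -0.0] end [0.5392, 0.331, 0.2199] err [-0.0, 0.1, 0.4]
0 [-8.1, 48.4, 100.6, 78.0, 85.8, -59.2] 
1 [-8.1, 44.8, 100.6, 77.7, 86.5, -55.7] 
2 [-8.1, 41.4, 100.2, 77.5, 87.3, -52.0] 
20 rows [-0.13, 0.52, -0.19, -0.9, 0.03, 0.04] end [0.4641, 0.0958, 0.1462] err [-1.6, 1.1, -0.9]
0 [-9.4, 36.5, 100.6, 70.6, 82.3, -46.9] 
1 [-9.8, 32.0, 100.5, 63.2, 77.9, -41.2] 
2 [-9.5, 28.1, 100.0, 55.3, 74.2, -35.0] 
3 [-8.4, 24.8, 99.3, 47.0, 71.0, -28.4] 
4 [-6.6, 22.2, 98.5, 38.1, 68.3, -21.3] 
5 [-4.1, 20.4, 97.9, 28.8, 66.2, -13.9] 
6 [-1.2, 19.2, 97.4, 19.1, 64.8, -6.0] 
7 [2.1, 18.8, 97.3, 9.2, 64.0, 2.0] 
8 [5.5, 19.2, 97.4, -0.8, 63.9, 10.3] 
9 [9.0, 20.3, 97.9, -10.5, 64.5, 18.5] 
0 [9.0, 22.7, 100.3, -11.0, 59.8, 19.6] 
1 [9.0, 25.4, 102.5, -11.6, 55.1, 20.7] 
2 [9.0, 28.3, 104.3, -12.4, 50.4, 21.9]
```

>>> {"method": "servo_tool", "body": {"moves": [[0,-0.33,-0.06,0,0,0],[0,-0.66,-0.11,0,0,0],[0,-0.99,-0.17,0,0,0],[0,-0.99,-0.17,0,0,0],[0,-0.66,-0.11,0,0,0],[0,-0.33,-0.06,0,0,0],[0,0,0,0,0,0]]}}

```text
time_s: 7.75
tool_pos: [0.5392, 0.3312, 0.2214]
eef_rot: [[1.0, 0.003, -0.001], [0.002, -0.171, 0.985], [0.003, -0.985, -0.171]]
contact_force: [0.1, 0.1, -4.8]
grip_width: 0.427
```

```bash
cat >> s4.py <<'E'
print('----'); A=cur(); C2=plan(A,C,20)
row=[float(x) for x in __import__('sys').argv[1].split(',')] if len(__import__('sys').argv)>1 else None
D=np.linalg.inv(A)@C; 
import io,contextlib
Z=A.copy()
rv=Ro.from_matrix(D[:3,:3]).as_rotvec(); r=Ro.from_rotvec(rv/20).as_matrix(); S=sum(np.linalg.matrix_power(r,k) for k in range(20)); tt=np.linalg.solve(S,D[:3,3])
st=np.eye(4); st[:3,:3]=r; st[:3,3]=tt
for i in range(20):
    Z=Z@st; ra=Z[:3,:3]@[0,-np.cos(t),-np.sin(t)]; g=Z[:3,3]-.008*Z[:3,2]; print((g).round(3),'gear',(g-.12*ra).round(3),'end',(g+.112*ra).round(3)) if i%3==0 else 0
E
python3 s4.py | sed -n '/----/,$p'
```

```text
----
20 rows [-0.13, 0.52, -0.19, -0.9, 0.03, 0.05] end [0.463, 0.0962, 0.1482] err [-2.6, 1.5, 1.1]
[0.536 0.316 0.211] gear [0.536 0.307 0.092] end [0.536 0.325 0.323]
[0.526 0.291 0.181] gear [0.525 0.254 0.067] end [0.528 0.326 0.287]
[0.516 0.259 0.157] gear [0.513 0.197 0.055] end [0.519 0.318 0.252]
[0.505 0.223 0.141] gear [0.5   0.138 0.056] end [0.51  0.302 0.22 ]
[0.494 0.184 0.135] gear [0.487 0.082 0.072] end [0.5   0.279 0.193]
[0.482 0.145 0.137] gear [0.474 0.031 0.1  ] end [0.49  0.251 0.172]
[0.47  0.108 0.149] gear [ 0.46  -0.012  0.14 ] end [0.479 0.219 0.158]
```

Run:
```python
from h import *
save('w4','wrist'); save('scene4','scene')
s=sensors.read_state(); print(s['grip_width'],s['time_s'])
```

```text
0.4290228185990056 7.85
```

View pics/w4.png

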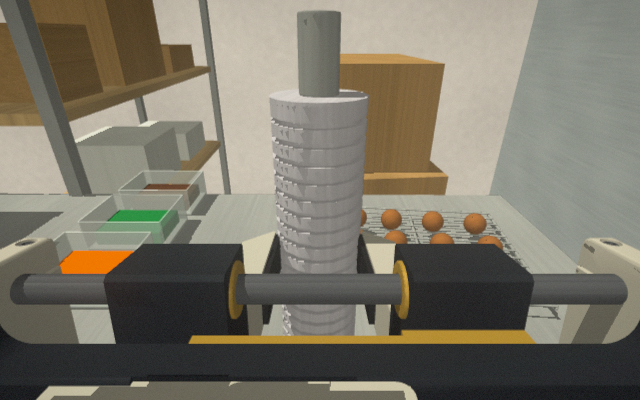

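Run:
```python
from h import *
d=np.load('pics/w4.npz')['d']; W=cloud('wrist',d); A=cur()
L=(W-A[:3,3])@A[:3,:3]
P=L.reshape(-1,3); P=P[~np.isnan(P[:,0])]
# cylinder along ~-y, centre x~0,z~-.008
m=(abs(P[:,0])<.03)&(P[:,2]>-.035)&(P[:,2]<.03)&(P[:,1]<-.03)
Q=P[m]
for y in np.arange(-.03,-.125,-.01):
    q=Q[abs(Q[:,1]-y)<.005]
    if len(q): print(round(y,3),len(q),q[:,0].min().round(4),q[:,0].max().round(4),'z',np.percentile(q[:,2],[2,50]).round(4))
```

```text
-0.03 623 -0.0197 0.0231 z [-0.0349 -0.0315]
-0.04 761 -0.0201 0.0229 z [-0.0349 -0.0317]
-0.05 659 -0.0204 0.0231 z [-0.0349 -0.0315]
-0.06 536 -0.0204 0.0231 z [-0.0349 -0.0315]
-0.07 449 -0.0205 0.0231 z [-0.0349 -0.0318]
-0.08 1465 -0.0205 0.0227 z [-0.0344 -0.0299]
-0.09 1132 -0.0078 0.0098 z [-0.0344 -0.0318]
-0.1 1059 -0.0078 0.01 z [-0.0349 -0.0332]
-0.11 267 -0.0075 0.0097 z [-0.0349 -0.0334]
```

```bash
cat > cyl.py <<'E'
from h import *
from scipy.optimize import least_squares
def fitcyl(L,ylo,yhi,r=.022,zlo=-.08,zhi=.03):
    P=L.reshape(-1,3); P=P[~np.isnan(P[:,0])]
    Q=P[(abs(P[:,0])<.035)&(P[:,2]>zlo)&(P[:,2]<zhi)&(P[:,1]>ylo)&(P[:,1]<yhi)]
    def res(v): # x=a+b*y, z=c+d*y
        dx=Q[:,0]-v[0]-v[1]*Q[:,1]; dz=Q[:,2]-v[2]-v[3]*Q[:,1]
        n=np.array([v[1],1,v[3]])/np.sqrt(1+v[1]**2+v[3]**2); w=np.stack([dx,0*dx,dz],1); w-=np.outer(w@n,n)
        return np.linalg.norm(w,axis=1)-r
    f=least_squares(res,[0,0,-.008,.17],loss='soft_l1',f_scale=.002); return f.x,np.abs(f.fun).mean(),len(Q)
if __name__=='__main__':
    import sys
    d=np.load(f'pics/{sys.argv[1]}.npz')['d']; W=cloud('wrist',d); A=cur(); L=(W-A[:3,3])@A[:3,:3]
    v,e,n=fitcyl(L,-.078,-.03); print('x0,bx,z0,bz',np.round(v,4),e,n,'tilt',np.rad2deg(np.arctan(v[3])))
    v,e,n=fitcyl(L,-.112,-.09,.009); print('journal',np.round(v,4),e,n)
E
python3 cyl.py w4
```

```text
x0,bx,z0,bz [ 0.0011 -0.0006 -0.01    0.1445] 0.0012376715926958048 10348 tilt 8.221127811887072
journal [ 0.0011  0.0008 -0.01    0.1564] 0.0004491630851107358 2234
```

```bash
cat > s5.py <<'E'
from kin import *
A=cur(); q=np.array(sensors.read_state()['joint_pos'])
a=np.deg2rad(85.2); yd=np.array([np.cos(a),np.sin(a),0]); xd=np.array([yd[1],-yd[0],0])
t=np.deg2rad(9.3); z=-np.sin(t)*yd+np.array([0,0,-np.cos(t)])
c=np.array([.4658,.096,.055])
C=pose(c+.008*z+[0,0,.10],xd,z)
B=C.copy(); B[:3,3]=[.52,.29,.235]
E=plan(A,B,20); q=path(interp(A,B,8),q); F=plan(E,C); q=path(interp(B,C,4),q)
Z=A
row=None
D=np.linalg.inv(A)@B; rv=Ro.from_matrix(D[:3,:3]).as_rotvec(); r=Ro.from_rotvec(rv/20).as_matrix(); S=sum(np.linalg.matrix_power(r,k) for k in range(20)); st=np.eye(4); st[:3,:3]=r; st[:3,3]=np.linalg.solve(S,D[:3,3])
for i in range(20):
    Z=Z@st; ra=Z[:3,:3]@[0,-np.cos(t),-np.sin(t)]; g=Z[:3,3]-.008*Z[:3,2]; print((g).round(3),'gear',(g-.12*ra).round(3),'end',(g+.112*ra).round(3)) if i%4==0 else 0
E
python3 s5.py
```

```text
20 rows [-0.04, 0.05, -0.08, -0.89, 0.03, 0.04] end [0.5177, 0.2919, 0.234] err [-2.3, 1.9, -1.0]
0 [-6.8, 34.8, 99.2, 70.3, 80.1, -43.0] 
1 [-4.2, 29.4, 96.8, 61.3, 74.3, -32.4] 
2 [-0.5, 25.5, 93.4, 50.5, 70.4, -20.4] 
3 [4.3, 23.3, 89.1, 38.2, 69.0, -7.6] 
4 [9.8, 22.8, 84.1, 25.4, 70.2, 4.9] 
5 [15.5, 23.9, 78.8, 13.1, 74.2, 16.0] 
6 [21.1, 26.3, 73.2, 1.9, 80.1, 25.1] 
7 [26.3, 29.9, 67.6, -8.0, 87.3, 31.8] 
8 rows [-0.18, 0.92, 0.59, -0.01, -0.0, 0.01] end [0.466, 0.0951, 0.1465] err [0.3, 0.4, -0.6]
0 [22.6, 26.5, 76.6, -8.3, 81.2, 29.0] 
1 [18.4, 23.8, 84.6, -8.8, 75.4, 25.8] 
2 [13.8, 21.7, 91.7, -9.4, 69.8, 22.1] 
3 [8.6, 20.2, 98.0, -10.0, 64.4, 18.0] 
[0.538 0.321 0.22 ] gear [0.537 0.311 0.101] end [0.538 0.331 0.332]
[0.534 0.312 0.221] gear [0.532 0.266 0.11 ] end [0.536 0.356 0.324]
[0.531 0.304 0.224] gear [0.526 0.226 0.133] end [0.535 0.377 0.309]
[0.527 0.298 0.229] gear [0.52  0.195 0.167] end [0.533 0.393 0.287]
[0.523 0.293 0.237] gear [0.514 0.177 0.209] end [0.531 0.402 0.263]
```

>>> {"method": "servo_tool", "body": {"moves": [[-0.04,0.05,-0.08,-0.89,0.03,0.04],[-0.04,0.05,-0.08,-0.89,0.03,0.04],[-0.04,0.05,-0.08,-0.89,0.03,0.04],[-0.04,0.05,-0.08,-0.89,0.03,0.04],[-0.04,0.05,-0.08,-0.89,0.03,0.04],[-0.04,0.05,-0.08,-0.89,0.03,0.04],[-0.04,0.05,-0.08,-0.89,0.03,0.04],[-0.04,0.05,-0.08,-0.89,0.03,0.04],[-0.04,0.05,-0.08,-0.89,0.03,0.04],[-0.04,0.05,-0.08,-0.89,0.03,0.04],[-0.04,0.05,-0.08,-0.89,0.03,0.04],[-0.04,0.05,-0.08,-0.89,0.03,0.04],[-0.04,0.05,-0.08,-0.89,0.03,0.04],[-0.04,0.05,-0.08,-0.89,0.03,0.04],[-0.04,0.05,-0.08,-0.89,0.03,0.04],[-0.04,0.05,-0.08,-0.89,0.03,0.04],[-0.04,0.05,-0.08,-0.89,0.03,0.04],[-0.04,0.05,-0.08,-0.89,0.03,0.04],[-0.04,0.05,-0.08,-0.89,0.03,0.04],[-0.04,0.05,-0.08,-0.89,0.03,0.04]]}}

```text
time_s: 9.52
tool_pos: [0.517, 0.2918, 0.2329]
eef_rot: [[0.997, -0.076, -0.015], [-0.077, -0.984, -0.159], [-0.002, 0.159, -0.987]]
contact_force: [0.1, -0.6, -4.5]
grip_width: 0.431
```

Run:
```python
from kin import *
s=log();print(np.round(s['joint_pos'],1),s['grip_width'])
exec(open('s5.py').read().split('B=C.copy()')[0].split('\n',1)[1])
plan(cur(),C,10)
```

```text
[26.4 29.8 68.1 -7.8 87.  31.6] 0.4313784180414342
10 rows [-0.14, 0.74, 0.47, -0.0, 0.0, 0.01] end [0.4656, 0.0939, 0.1464] err [-0.1, -0.8, -0.7]
```

>>> {"method": "servo_tool", "body": {"moves": [[-0.14,0.74,0.47,0,0,0.01],[-0.14,0.74,0.47,0,0,0.01],[-0.14,0.74,0.47,0,0,0.01],[-0.14,0.74,0.47,0,0,0.01],[-0.14,0.74,0.47,0,0,0.01],[-0.14,0.74,0.47,0,0,0.01],[-0.14,0.74,0.47,0,0,0.01],[-0.14,0.74,0.47,0,0,0.01],[-0.14,0.74,0.47,0,0,0.01],[-0.14,0.74,0.47,0,0,0.01],[0,0,0,0,0,0]]}}

```text
time_s: 10.43
tool_pos: [0.4633, 0.0917, 0.1437]
eef_rot: [[0.996, -0.086, -0.02], [-0.088, -0.984, -0.155], [-0.007, 0.156, -0.988]]
contact_force: [-0.0, -0.6, -4.2]
grip_width: 0.43
```

```bash
python3 - <<'E'
from kin import *
s=log();print(np.round(s['joint_pos'],1),np.round(s['tool_pos'],4),s['grip_width'],np.round(s['contact_force'],1))
save('w5','wrist');p,d=save('scene5','scene'); p,d=save('top5','top'); W=cloud('top',d)
P=W.reshape(-1,3);P=P[~np.isnan(P[:,0])]
cv2.imwrite('pics/s5c.png',cv2.resize(cv2.imread('pics/scene5.png')[90:290,180:460],None,fx=2.8,fy=2.8))
E
python3 cyl.py w5
```

```text
[ 8.1 20.2 98.4 -9.6 64.1 17.5] [0.4633 0.0917 0.1437] 0.43049261027812996 [-0.  -0.6 -4.2]
x0,bx,z0,bz [ 0.0012 -0.0003 -0.01    0.1722] 0.001291424334035568 10492 tilt 9.768782700624842
journal [ 0.0019  0.0069 -0.0105  0.1799] 0.00043756275328109447 2299
```

View pics/s5c.png

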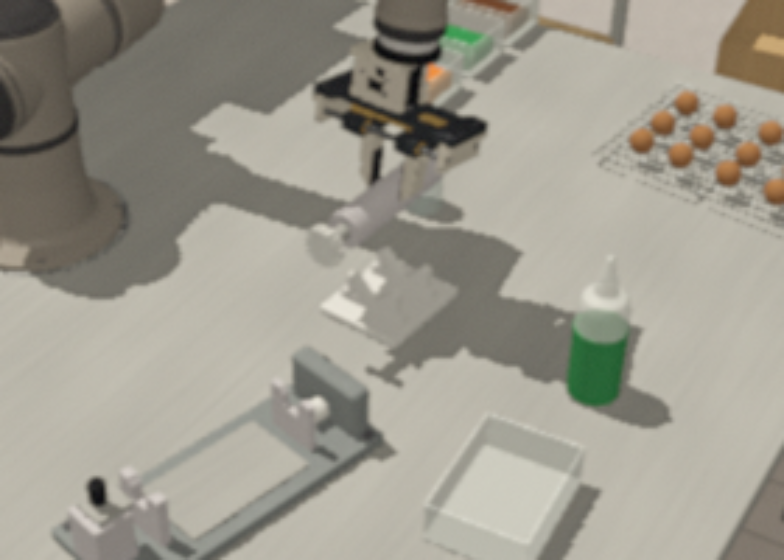

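View pics/w5.png

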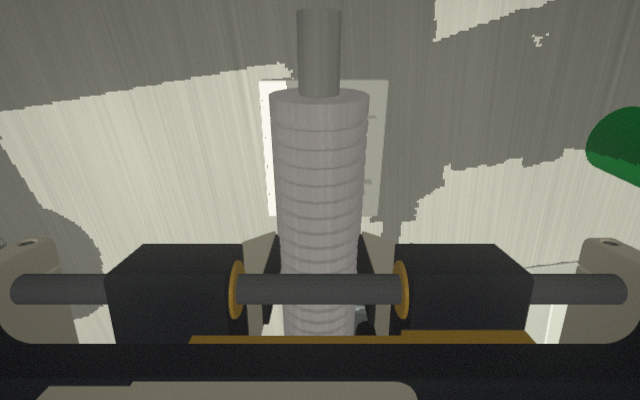

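The roller is held level over the rest, and the wrist view shows it lined up with the V base. Now I'll work out the lowering move.

Run:
```python
from kin import *
A=cur(); q=np.array(sensors.read_state()['joint_pos'])
a=np.deg2rad(85.2); yd=np.array([np.cos(a),np.sin(a),0]); xd=np.array([yd[1],-yd[0],0])
t=np.deg2rad(9.6); z=-np.sin(t)*yd+np.array([0,0,-np.cos(t)])
M=pose([0,0,0],xd,z); m=np.array([.0012,-.005,-.0095])
print('mid now',(A[:3,:3]@m+A[:3,3]).round(4))
B=M.copy(); B[:3,3]=np.array([.4658,.096,.066])-M[:3,:3]@m
E=plan(A,B,8); C=B.copy(); C[2,3]-=.010; plan(E,C,4)
```

```text
mid now [0.4684 0.101  0.1547]
8 rows [-0.01, -0.04, 0.44, -0.02, 0.0, -0.0] end [0.4641, 0.0888, 0.058] err [0.1, -0.8, 0.5]
4 rows [-0.0, -0.03, 0.1, 0.0, 0.0, -0.01] end [0.4642, 0.0901, 0.0476] err [0.2, 0.5, 0.2]
```

>>> {"method": "servo_tool", "body": {"moves": [[-0.01,-0.04,0.44,-0.02,0,0],[-0.01,-0.04,0.44,-0.02,0,0],[-0.01,-0.04,0.44,-0.02,0,0],[-0.01,-0.04,0.44,-0.02,0,0],[-0.01,-0.04,0.44,-0.02,0,0],[-0.01,-0.04,0.44,-0.02,0,0],[-0.01,-0.04,0.44,-0.02,0,0],[-0.01,-0.04,0.44,-0.02,0,0],[0,0,0,0,0,0]]}}

```text
time_s: 11.33
tool_pos: [0.4637, 0.0893, 0.057]
eef_rot: [[0.996, -0.084, -0.015], [-0.085, -0.982, -0.167], [-0.001, 0.168, -0.986]]
contact_force: [-1.1, -0.9, -3.4]
grip_width: 0.431
```

>>> {"method": "servo_tool", "body": {"moves": [[0,-0.03,0.1,0,0,0],[0,-0.03,0.1,0,0,0],[0,-0.03,0.1,0,0,0],[0,0,0,0,0,0]]}}

```text
time_s: 11.67
tool_pos: [0.465, 0.0898, 0.0511]
eef_rot: [[0.996, -0.085, -0.011], [-0.086, -0.982, -0.167], [0.003, 0.167, -0.986]]
contact_force: [-0.7, -0.3, -3.7]
grip_width: 0.43
```

>>> {"method": "servo_tool", "body": {"moves": [[0,-0.02,0.1,0,0,0],[0,-0.02,0.1,0,0,0],[0,0,0,0,0,0]]}}

```text
time_s: 11.92
tool_pos: [0.4655, 0.0897, 0.046]
eef_rot: [[0.996, -0.085, -0.01], [-0.086, -0.982, -0.167], [0.004, 0.167, -0.986]]
contact_force: [1.2, 0.7, -3.1]
grip_width: 0.431
```

>>> {"method": "servo_tool", "body": {"moves": [[0,0,0.06,0,0,0],[0,0,0,0,0,0],[0,0,0,0,0,0]]}}

```text
time_s: 12.17
tool_pos: [0.4662, 0.0895, 0.0451]
eef_rot: [[0.996, -0.085, -0.009], [-0.086, -0.982, -0.167], [0.006, 0.167, -0.986]]
contact_force: [3.0, 0.5, 2.0]
grip_width: 0.433
```

```bash
python3 - <<'E'
from kin import *
s=log();print(np.round(s['tool_pos'],4),s['grip_width'],np.round(s['contact_force'],1))
save('w6','wrist');p,d=save('scene6','scene')
cv2.imwrite('pics/s6c.png',cv2.resize(cv2.imread('pics/scene6.png')[130:250,240:400],None,fx=4,fy=4))
E
python3 cyl.py w6
```

```text
[0.4662 0.0895 0.0451] 0.4327373726729271 [3.  0.5 2. ]
x0,bx,z0,bz [-0.0002 -0.0193 -0.0081  0.1853] 0.005186642099835526 13402 tilt 10.497425062556717
journal [-0.0044 -0.0423  0.0904  0.9469] 0.020809156806282172 5285
```

View pics/s6c.png

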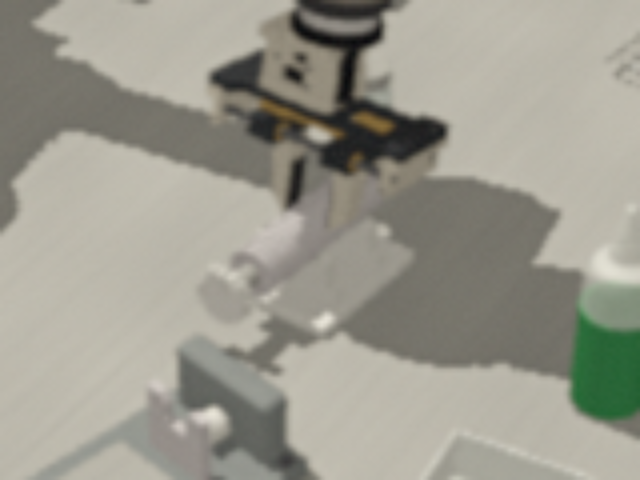

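>>> {"method": "servo_tool", "body": {"moves": [[0,0,0,0,0,0],[0,0,0,0,0,0],[0,0,0,0,0,0],[0,0,0,0,0,0],[0,0,0,0,0,0],[0,0,0,0,0,0],[0,0,0,0,0,0],[0,0,0,0,0,0]], "claw": 0.5}}

```text
time_s: 12.93
tool_pos: [0.4647, 0.0894, 0.0444]
eef_rot: [[0.996, -0.085, -0.012], [-0.086, -0.982, -0.167], [0.003, 0.168, -0.986]]
contact_force: [0.2, 0.1, -0.0]
grip_width: 0.747
```

Run:
```python
from kin import *
s=log();print(np.round(s['tool_pos'],4),s['grip_width'],np.round(s['contact_force'],1))
p,d=save('w7','wrist'); A=cur()
W=cloud('wrist',d); np.save('pics/w7W.npy',W); p,d=save('top7','top')
```

```text
[0.4647 0.0894 0.0444] 0.746749951040887 [ 0.2  0.1 -0. ]
```

View pics/w7.png

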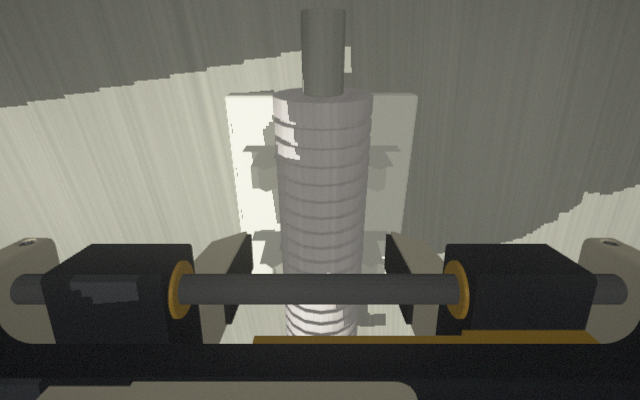

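The roller lies in both saddles and the fingers are clear of it. I'll raise the arm with the tool vertical and measure.

Run:
```python
from kin import *
A=cur(); q=np.array(sensors.read_state()['joint_pos'])
a=np.deg2rad(85.2); yd=np.array([np.cos(a),np.sin(a),0]); xd=np.array([yd[1],-yd[0],0])
B=pose([.4655,.082,.20],xd,[0,0,-1]); E=plan(A,B,12); path(interp(A,B,3),q)
```

```text
12 rows [0.0, 0.07, -0.51, 0.16, -0.0, -0.0] end [0.4638, 0.0825, 0.1986] err [-1.7, 0.5, -1.4]
0 [5.8, 22.9, 102.9, -7.7, 55.6, 15.1] 
1 [3.3, 18.3, 99.9, -3.6, 62.3, 9.8] 
2 [0.7, 14.6, 96.0, -0.0, 69.4, 5.5]
```

>>> {"method": "servo_tool", "body": {"moves": [[0,-0.07,-0.4,0,0,0],[0,-0.07,-0.4,0,0,0],[0,0,-0.51,0.16,0,0],[0,0.08,-0.51,0.16,0,0],[0,0.08,-0.51,0.16,0,0],[0,0.08,-0.51,0.16,0,0],[0,0.08,-0.51,0.16,0,0],[0,0.08,-0.51,0.16,0,0],[0,0.08,-0.51,0.16,0,0],[0,0.08,-0.51,0.16,0,0],[0,0.08,-0.51,0.16,0,0],[0,0.08,-0.51,0.16,0,0],[0,0.08,-0.51,0.16,0,0],[0,0.08,-0.51,0.16,0,0],[0,0,0,0,0,0]], "claw": 1}}

```text
time_s: 14.28
tool_pos: [0.4655, 0.0878, 0.2199]
eef_rot: [[0.996, -0.086, 0.007], [-0.086, -0.996, -0.001], [0.007, 0.0, -1.0]]
contact_force: [0.3, 0.1, -0.0]
grip_width: 1.001
```

```bash
cat > s8.py <<'E'
from kin import *
from cyl import fitcyl
s=log();print(np.round(s['joint_pos'],1),np.round(s['tool_pos'],4),np.round(s['eef_rot'],3).tolist())
p,d=save('w8','wrist'); W=cloud('wrist',d); np.save('pics/w8W.npy',W)
P=W.reshape(-1,3); P=P[~np.isnan(P[:,0])]
a=np.deg2rad(85.2); yd=np.array([np.cos(a),np.sin(a)]); xd=np.array([yd[1],-yd[0]])
q=P[:,:2]-[.4658,.096]; L=np.stack([q@xd,q@yd,P[:,2]-.055+0],1); 
v,e,n=fitcyl(L,-.07,.07,.022,-.02,.04); print('axis in rest frame (x0,slope,dz,slope)',np.round(v,4),e,n)
for lo in np.arange(-.14,.14,.01):
    m=(abs(L[:,0])<.03)&(L[:,1]>lo)&(L[:,1]<lo+.01)&(L[:,2]>-.01)
    if m.sum()>5: print(round(lo,3),m.sum(),L[m][:,2].max().round(4),np.percentile(L[m][:,0],[2,98]).round(3))
E
python3 s8.py
```

```text
[ 1.4 13.4 94.3 -0.1 71.9  6.4] [0.4655 0.0878 0.2199] [[0.996, -0.086, 0.007], [-0.086, -0.996, -0.001], [0.007, 0.0, -1.0]]
axis in rest frame (x0,slope,dz,slope) [ 0.0016  0.0018 -0.0023 -0.0013] 0.0015421454171755142 6430
-0.12 403 0.0161 [-0.021  0.025]
-0.11 130 0.009 [-0.007  0.01 ]
-0.1 95 0.0088 [-0.007  0.01 ]
-0.09 254 0.0218 [-0.019  0.022]
-0.08 298 0.0219 [-0.019  0.022]
-0.07 352 0.0221 [-0.018  0.023]
-0.06 363 0.0224 [-0.019  0.023]
-0.05 413 0.0219 [-0.019  0.023]
-0.04 397 0.0219 [-0.028  0.028]
-0.03 501 0.0227 [-0.029  0.028]
-0.02 397 0.0218 [-0.019  0.022]
-0.01 442 0.0216 [-0.019  0.022]
0.0 390 0.0216 [-0.019  0.022]
0.01 21361 0.2952 [-0.029  0.029]
0.02 5164 0.2943 [-0.029  0.029]
0.03 579 0.022 [-0.028  0.028]
0.04 444 0.0228 [-0.018  0.022]
0.05 472 0.0223 [-0.019  0.022]
0.06 474 0.0217 [-0.018  0.022]
0.07 333 0.0216 [-0.018  0.022]
0.08 209 0.0093 [-0.007  0.01 ]
0.09 225 0.0089 [-0.007  0.01 ]
0.1 124 0.0095 [-0.007  0.01 ]
```

View pics/w8.png

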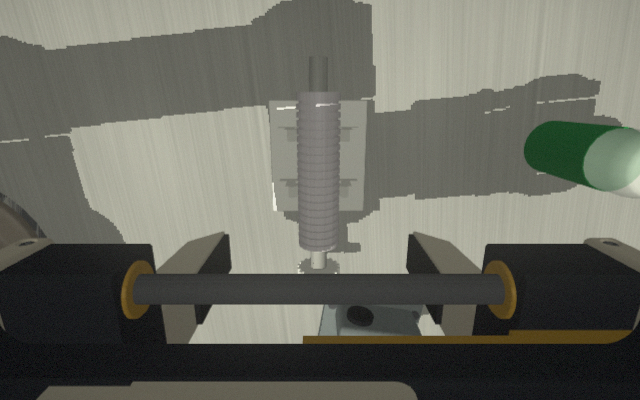

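The wrist view shows the roller seated in the rest, with its barrel spanning rows 92–248 at column 318. The axis height matches 55 mm. Next is the grasp from above.

Run:
```python
from kin import *
A=cur()
a=np.deg2rad(85.2); yd=np.array([np.cos(a),np.sin(a),0]); xd=np.array([yd[1],-yd[0],0])
B=pose([.4673,.0919,.047],xd,[0,0,-1]); E=plan(A,B,11)
```

```text
11 rows [0.01, -0.02, 0.62, 0.0, -0.01, -0.0] end [0.4683, 0.0931, 0.0481] err [1.0, 1.2, 1.1]
```

>>> {"method": "servo_tool", "body": {"moves": [[0.01,-0.01,0.63,0,-0.01,0],[0.0,-0.01,0.63,0,-0.01,0],[0.01,-0.01,0.63,0,-0.01,0],[0,-0.01,0.63,0,-0.01,0],[0.01,-0.01,0.63,0,-0.01,0],[0,-0.02,0.63,0,-0.01,0],[0.01,-0.02,0.63,0,-0.01,0],[0,-0.02,0.63,0,-0.01,0],[0.01,-0.02,0.63,0,0,0],[0,-0.02,0.63,0,0,0],[0,-0.02,0.63,0,0,0],[0,0,0,0,0,0]]}}

```text
time_s: 15.33
tool_pos: [0.4629, 0.0924, 0.0411]
eef_rot: [[0.996, -0.085, -0.011], [-0.085, -0.996, -0.001], [-0.011, 0.002, -1.0]]
contact_force: [-0.8, -0.4, 0.1]
grip_width: 0.998
```

>>> {"method": "servo_tool", "body": {"moves": [[0,0,0,0,0,0],[0,0,0,0,0,0],[0,0,0,0,0,0],[0,0,0,0,0,0],[0,0,0,0,0,0],[0,0,0,0,0,0],[0,0,0,0,0,0],[0,0,0,0,0,0],[0,0,0,0,0,0]], "claw": -1, "newtons": 35}}

```text
time_s: 16.08
tool_pos: [0.4666, 0.0922, 0.0447]
eef_rot: [[0.996, -0.086, -0.002], [-0.086, -0.996, -0.001], [-0.002, 0.001, -1.0]]
contact_force: [2.8, 0.0, -1.8]
grip_width: 0.43
```

>>> {"method": "servo_tool", "body": {"moves": [[0,0,-0.2,0,0,0],[0,0,-0.4,0,0,0],[0,0,-0.7,0,0,0],[0,0,-0.95,0,0,0],[0,0,-0.95,0,0,0],[0,0,-0.95,0,0,0],[0,0,-0.95,0,0,0],[0,0,-0.95,0,0,0],[0,0,-0.95,0,0,0],[0,0,-0.95,0,0,0],[0,0,-0.95,0,0,0],[0,0,-0.5,0,0,0],[0,0,0,0,0,0.3],[0,0,0,0,0,0.7]]}}

```text
time_s: 17.25
tool_pos: [0.4661, 0.0925, 0.28]
eef_rot: [[0.985, -0.173, -0.004], [-0.173, -0.985, -0.0], [-0.004, 0.001, -1.0]]
contact_force: [0.2, -0.3, -3.5]
grip_width: 0.427
```

>>> {"method": "servo_tool", "body": {"moves": [[0,0,0,0,0,1],[0,0,0,0,0,1],[0,0,0,0,0,1],[0,0,0,0,0,1],[0,0,0,0,0,1],[0,0,0,0,0,1],[0,0,0,0,0,1],[0,0,0,0,0,1],[0,0,0,0,0,1],[0,0,0,0,0,1],[0,0,0,0,0,1],[0,0,0,0,0,1],[0,0,0,0,0,1],[0,0,0,0,0,1],[0,0,0,0,0,1],[0,0,0,0,0,1],[0,0,0,0,0,1],[0,0,0,0,0,1],[0,0,0,0,0,1],[0,0,0,0,0,1]]}}

```text
time_s: 18.92
tool_pos: [0.4656, 0.0924, 0.2789]
eef_rot: [[-0.345, -0.939, -0.007], [-0.939, 0.345, -0.001], [0.003, 0.006, -1.0]]
contact_force: [-0.5, -0.0, -3.6]
grip_width: 0.426
```

```bash
cat > s9.py <<'E'
from kin import *
s=log();q=np.array(s['joint_pos']);print(np.round(q,1),s['grip_width'],s['time_s'])
A=cur(); a=np.deg2rad(76.0); yd=np.array([np.cos(a),np.sin(a),0]); xd=np.array([yd[1],-yd[0],0])
c=np.array([.4853,-.2555,0])
B=pose(c+[0,0,.28]+0*yd,-xd,[0,0,-1])
E=plan(A,B,20); path(interp(A,B,5),q)
E
python3 s9.py
```

```text
[  2.   11.7  87.1  -0.   81.6 112.2] 0.42629360937287214 18.9167
20 rows [0.34, -0.68, -0.0, 0.0, -0.0, 0.84] end [0.486, -0.254, 0.2789] err [0.7, 1.5, -1.1]
0 [-6.5, 11.2, 87.8, -0.0, 81.4, 120.4] 
1 [-14.9, 11.7, 87.0, -0.0, 81.5, 128.8] 
2 [-22.6, 13.4, 84.8, -0.0, 82.0, 137.8] 
3 [-29.6, 16.1, 81.2, -0.0, 82.8, 147.6] 
4 [-35.8, 19.6, 76.1, 0.0, 84.3, 158.2]
```

>>> {"method": "servo_tool", "body": {"moves": [[0.34,-0.68,0,0,0,0.84],[0.34,-0.68,0,0,0,0.84],[0.34,-0.68,0,0,0,0.84],[0.34,-0.68,0,0,0,0.84],[0.34,-0.68,0,0,0,0.84],[0.34,-0.68,0,0,0,0.84],[0.34,-0.68,0,0,0,0.84],[0.34,-0.68,0,0,0,0.84],[0.34,-0.68,0,0,0,0.84],[0.34,-0.68,0,0,0,0.84],[0.34,-0.68,0,0,0,0.84],[0.34,-0.68,0,0,0,0.84],[0.34,-0.68,0,0,0,0.84],[0.34,-0.68,0,0,0,0.84],[0.34,-0.68,0,0,0,0.84],[0.34,-0.68,0,0,0,0.84],[0.34,-0.68,0,0,0,0.84],[0.34,-0.68,0,0,0,0.84],[0.34,-0.68,0,0,0,0.84],[0.34,-0.68,0,0,0,0.84]]}}

```text
time_s: 20.58
tool_pos: [0.4873, -0.2542, 0.2787]
eef_rot: [[-0.97, 0.244, -0.006], [0.244, 0.97, 0.001], [0.007, -0.0, -1.0]]
contact_force: [0.3, 0.5, -4.0]
grip_width: 0.429
```

>>> {"method": "servo_tool", "body": {"moves": [[0,0,0,0,0,0],[0,0,0,0,0,0]]}}

```text
time_s: 20.75
tool_pos: [0.4875, -0.2541, 0.279]
eef_rot: [[-0.97, 0.242, -0.006], [0.242, 0.97, 0.001], [0.006, -0.0, -1.0]]
contact_force: [-0.2, 0.1, -4.1]
grip_width: 0.43
```

```bash
cat > s10.py <<'E'
from kin import *
from cyl import fitcyl
import sys
s=log();print(np.round(s['joint_pos'],1),np.round(s['tool_pos'],4),np.round(s['eef_rot'],3).tolist(),s['grip_width'])
n=sys.argv[1]
p,d=save('w'+n,'wrist'); save('scene'+n,'scene'); A=cur(); W=cloud('wrist',d); np.save(f'pics/w{n}W.npy',W); L=(W-A[:3,3])@A[:3,:3]
v,e,k=fitcyl(L,-.075,-.03); print('barrel',np.round(v,4),round(e,4),k)
P=L.reshape(-1,3);P=P[~np.isnan(P[:,0])]
for lo in np.arange(-.14,-.06,.004):
    m=(abs(P[:,0])<.03)&(P[:,1]>lo)&(P[:,1]<lo+.004)&(abs(P[:,2]+.01)<.035)
    if m.sum()>3: print(round(lo,3),m.sum(),np.percentile(P[m][:,0],[2,98]).round(4),P[m][:,2].min().round(4))
cv2.imwrite(f'pics/s{n}c.png',cv2.resize(cv2.imread(f'pics/scene{n}.png')[190:330,160:360],None,fx=4,fy=4))
E
python3 s10.py 10
```

```text
[-3.540e+01  2.000e+01  7.570e+01 -1.000e-01  8.460e+01  1.586e+02] [ 0.4875 -0.2541  0.279 ] [[-0.97, 0.242, -0.006], [0.242, 0.97, 0.001], [0.006, -0.0, -1.0]] 0.42973270520426543
barrel [-0.0009  0.0032 -0.0095  0.0208] 0.0009 8950
-0.112 110 [-0.0089  0.0071] -0.0226
-0.108 415 [-0.0095  0.0075] -0.0233
-0.104 417 [-0.0095  0.0076] -0.023
-0.1 396 [-0.0097  0.0072] -0.0223
-0.096 386 [-0.0098  0.0073] -0.0225
-0.092 373 [-0.0093  0.0073] -0.0223
-0.088 370 [-0.0093  0.0074] -0.0226
-0.084 356 [-0.0094  0.0075] -0.0224
-0.08 521 [-0.0202  0.018 ] -0.0352
-0.076 897 [-0.0208  0.0188] -0.0352
-0.072 801 [-0.0205  0.0184] -0.0349
-0.068 903 [-0.0208  0.0188] -0.0349
-0.064 755 [-0.0204  0.0184] -0.0347
-0.06 898 [-0.0211  0.0191] -0.0348
```

View pics/w10.png

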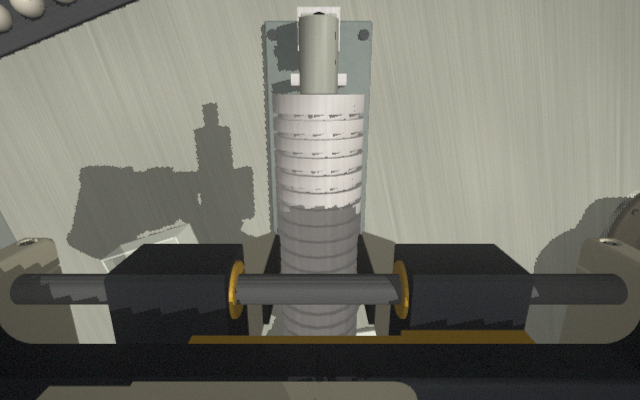

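View pics/s10c.png

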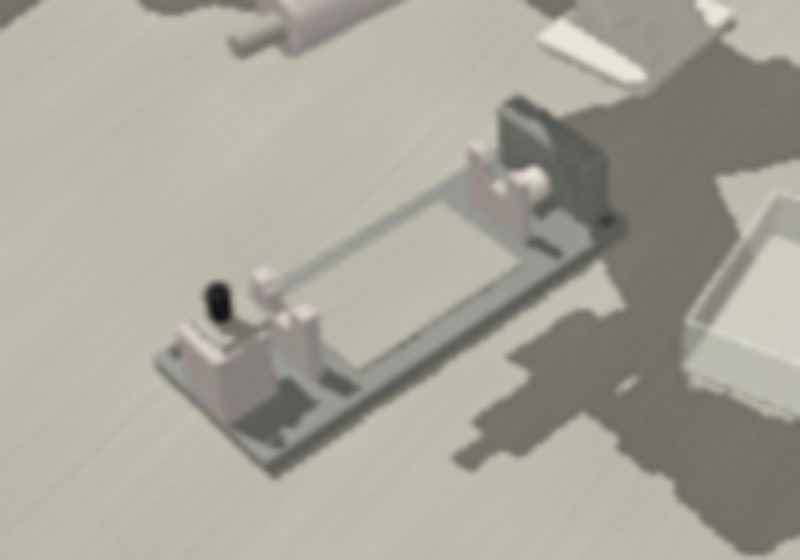

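Gear is on the housing side and the plain end towards the keeper: the journal is at column 318 and the cheek ears at columns 291–347, row 78. Now I'll measure the cheek in this same view.

```bash
cat > s11.py <<'E'
from kin import *
import sys
n=sys.argv[1]; W=np.load(f'pics/w{n}W.npy'); A=cur()
a=np.deg2rad(76.0); yd=np.array([np.cos(a),np.sin(a),0]); xd=np.array([yd[1],-yd[0],0]); c=np.array([.4853,-.2555,0])
P=W.reshape(-1,3);P=P[~np.isnan(P[:,0])]; mx=(P-c)@xd; my=(P-c)@yd
m=(P[:,2]>.066)&(P[:,2]<.084)&(my<-.08)&(my>-.11)&(abs(mx)<.04)
print('cheek',m.sum(),np.percentile(mx[m],[1,99]).round(4),np.percentile(my[m],[1,99]).round(4))
h,e=np.histogram(mx[m],bins=np.arange(-.036,.037,.003)); print([(round(float(x)*1e3),int(k)) for x,k in zip(e,h)])
m=(P[:,2]>.010)&(P[:,2]<.024)&(abs(my)<.17)&(abs(mx)<.08)
for lo in np.arange(-.16,.0,.03):
    k=m&(my>lo)&(my<lo+.03)
    if k.sum()>30: print('base',round(lo,2),np.percentile(mx[k],[.5,99.5]).round(4))
m=(P[:,2]>.104)&(P[:,2]<.118)&(my<-.11)&(abs(mx)<.03); print('knob',m.sum(),mx[m].mean() if m.sum() else '',my[m].mean() if m.sum() else '')
ax=A[:3,:3]@[-.001,.002,-.0095]+A[:3,3]; print('roller mid in machine',((ax-c)@xd).round(4),((ax-c)@yd).round(4),ax[2].round(4))
E
python3 s11.py 10
```

```text
cheek 216 [-0.0271  0.0324] [-0.0982 -0.0868]
[(-36, 0), (-33, 0), (-30, 4), (-27, 32), (-24, 36), (-21, 36), (-18, 0), (-15, 0), (-12, 0), (-9, 0), (-6, 0), (-3, 0), (0, 0), (3, 0), (6, 0), (9, 0), (12, 0), (15, 0), (18, 0), (21, 12), (24, 34), (27, 26), (30, 36), (33, 0)]
base -0.16 [-0.0616  0.0672]
base -0.13 [-0.0615  0.0672]
base -0.1 [-0.0618  0.0673]
base -0.07 [-0.0622  0.0676]
base -0.04 [-0.0621  0.0674]
base -0.01 [-0.0624  0.0674]
knob 26 0.003025199479762895 -0.14843736631961313
roller mid in machine 0.0035 0.005 0.2887
```

>>> {"method": "servo_tool", "body": {"moves": [[0.03,-0.06,0.3,-0.12,-0.04,0],[0,0,0.6,-0.12,-0.04,0],[0,0,0.8,0,0,0],[0,0,0.9,0,0,0],[0,0,0.9,0,0,0],[0,0,0.9,0,0,0],[0,0,0.9,0,0,0],[0,0,0.9,0,0,0],[0,0,0.7,0,0,0],[0,0,0.4,0,0,0],[0,0,0.2,0,0,0],[0,0,0,0,0,0],[0,0,0,0,0,0]]}}

```text
time_s: 21.93
tool_pos: [0.4893, -0.2522, 0.0927]
eef_rot: [[-0.971, 0.24, 0.009], [0.24, 0.971, 0.018], [-0.004, 0.019, -1.0]]
contact_force: [0.1, -0.3, -3.6]
grip_width: 0.428
```

```bash
python3 s10.py 11; python3 s11.py 11
```

```text
[-35.9  29.   92.4   1.3  58.8 157.3] [ 0.4893 -0.2522  0.0927] [[-0.971, 0.24, 0.009], [0.24, 0.971, 0.018], [-0.004, 0.019, -1.0]] 0.4279064626057184
barrel [-0.001   0.0008 -0.0095  0.0227] 0.0009 8952
-0.124 355 [-0.0155  0.0183] 0.006
-0.112 115 [-0.0088  0.0074] -0.0224
-0.108 473 [-0.0233  0.0248] -0.0229
-0.104 939 [-0.0272  0.0285] -0.0228
-0.1 928 [-0.027   0.0287] -0.0232
-0.096 926 [-0.0272  0.0288] -0.0226
-0.092 372 [-0.0093  0.0073] -0.0232
-0.088 370 [-0.0093  0.0074] -0.0227
-0.084 356 [-0.0094  0.0075] -0.0225
-0.08 550 [-0.0202  0.018 ] -0.0351
-0.076 899 [-0.0208  0.0188] -0.0358
-0.072 800 [-0.0204  0.0184] -0.0356
-0.068 908 [-0.021   0.0188] -0.035
-0.064 757 [-0.0203  0.0184] -0.0349
-0.06 899 [-0.0211  0.0191] -0.0349
cheek 1731 [-0.0275  0.0318] [-0.1001 -0.0882]
[(-36, 0), (-33, 0), (-30, 40), (-27, 148), (-24, 143), (-21, 147), (-18, 142), (-15, 155), (-12, 143), (-9, 14), (-6, 0), (-3, 0), (0, 0), (3, 0), (6, 0), (9, 0), (12, 0), (15, 126), (18, 148), (21, 139), (24, 146), (27, 144), (30, 96), (33, 0)]
base -0.16 [-0.0618  0.0668]
base -0.13 [-0.0619  0.0662]
base -0.1 [-0.0619  0.0663]
base -0.07 [-0.062   0.0663]
base -0.04 [-0.0621  0.0663]
base -0.01 [-0.0623  0.0664]
knob 0  
roller mid in machine 0.0043 0.0057 0.1028
```

View pics/w11.png

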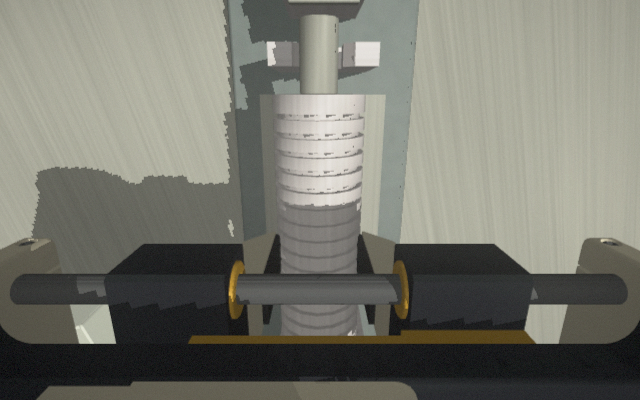

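View pics/s11c.png

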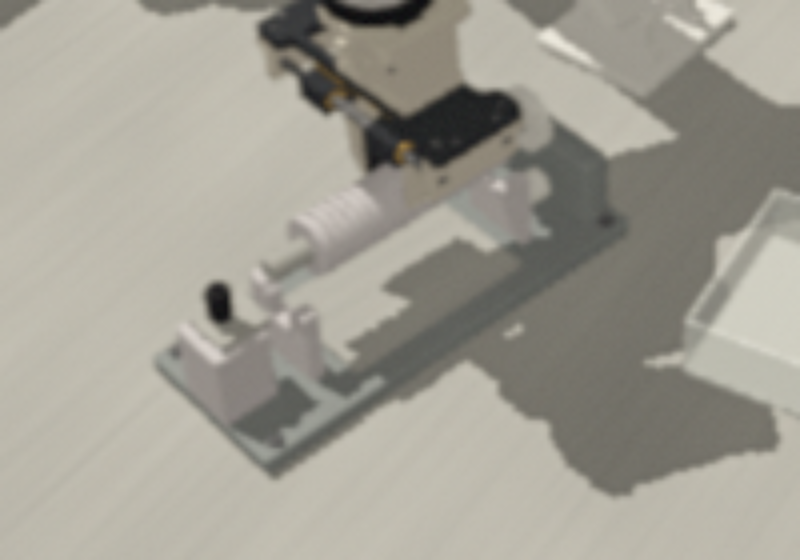

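>>> {"method": "servo_tool", "body": {"moves": [[0.04,-0.08,0.1,0,-0.03,0],[0.04,-0.08,0.3,0,-0.03,0],[0,0,0.3,0,0,0],[0,0,0.3,0,0,0],[0,0,0,0,0,0]]}}

```text
time_s: 22.45
tool_pos: [0.485, -0.2544, 0.0649]
eef_rot: [[-0.971, 0.241, 0.01], [0.241, 0.97, 0.019], [-0.005, 0.021, -1.0]]
contact_force: [-0.0, 0.5, -4.7]
grip_width: 0.429
```

```bash
python3 s10.py 12|head -3; python3 s11.py 12; python3 -c "
from h import *
W=np.load('pics/w12W.npy');A=cur();L=((W-A[:3,3])@A[:3,:3]).reshape(-1,3);W=W.reshape(-1,3)
m=(W[:,2]>.068)&(W[:,2]<.08)&(L[:,1]>-.112)&(L[:,1]<-.09)&(abs(L[:,0])<.035)
print(m.sum(),np.percentile(L[m][:,0],[1,99]))
x=L[m][:,0]; print('inner',x[x<0].max(),x[x>0].min())"
```

```text
[-36.5  30.8  94.5   1.5  54.9 156.6] [ 0.485  -0.2544  0.0649] [[-0.971, 0.241, 0.01], [0.241, 0.97, 0.019], [-0.005, 0.021, -1.0]] 0.4286091183900041
barrel [-0.0009  0.0027 -0.0095  0.0222] 0.0009 8955
-0.124 501 [-0.0232  0.0189] 0.0126
cheek 3683 [-0.0266  0.0321] [-0.1081 -0.0809]
[(-36, 0), (-33, 0), (-30, 12), (-27, 193), (-24, 189), (-21, 193), (-18, 191), (-15, 199), (-12, 190), (-9, 254), (-6, 384), (-3, 55), (0, 11), (3, 77), (6, 347), (9, 159), (12, 94), (15, 192), (18, 206), (21, 190), (24, 182), (27, 191), (30, 173), (33, 1)]
base -0.16 [-0.06    0.0671]
base -0.13 [-0.0611  0.0668]
base -0.1 [-0.0612  0.0669]
base -0.07 [-0.0612  0.0668]
base -0.04 [-0.0612  0.0668]
base -0.01 [-0.0614  0.0668]
knob 0  
roller mid in machine 0.0013 0.0026 0.0759
2257 [-0.03196808  0.02720521]
inner -0.008772932497872745 0.006378764234457321
```

View pics/w12.png

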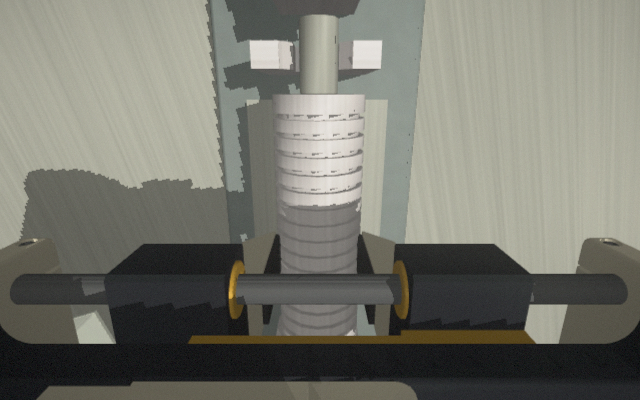

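>>> {"method": "servo_tool", "body": {"moves": [[-0.05,0,0,0,-0.04,0],[0,0,0.15,0,0,0],[0,0,0.15,0,0,0],[0,0,0,0,0,0]]}}

```text
time_s: 22.88
tool_pos: [0.4871, -0.2549, 0.0588]
eef_rot: [[-0.971, 0.24, 0.015], [0.241, 0.97, 0.017], [-0.011, 0.02, -1.0]]
contact_force: [-1.3, -0.2, -4.9]
grip_width: 0.428
```

```bash
cat > s13.py <<'E'
from h import *
from cyl import fitcyl
import sys
n=sys.argv[1]
p,d=save('w'+n,'wrist'); A=cur(); W=cloud('wrist',d); np.save(f'pics/w{n}W.npy',W); L=(W-A[:3,3])@A[:3,:3]
v,e,k=fitcyl(L,-.075,-.03); print('barrel',np.round(v,4),'x at -.1',v[0]-.1*v[1])
L=L.reshape(-1,3);W=W.reshape(-1,3)
m=(W[:,2]>.069)&(W[:,2]<.08)&(L[:,1]>-.112)&(L[:,1]<-.09)&(abs(L[:,0])<.035)&(abs(L[:,0])>.012)
print(m.sum(),'cheek',np.percentile(L[m][:,0],[1,99]),np.percentile(L[m][:,0],[1,99]).mean(), 'y',np.percentile(L[m][:,1],[1,99]))
s=sensors.read_state(); print(np.round(s['contact_force'],1),np.round(s['tool_pos'],4))
E
python3 s13.py 13
```

```text
barrel [-0.001   0.0018 -0.0094  0.0215] x at -.1 -0.001137993077312771
2108 cheek [-0.02992072  0.0293478 ] -0.00028645997632462464 y [-0.10046523 -0.09015761]
[ 0.3 -0.  -4.3] [ 0.4872 -0.255   0.059 ]
```

>>> {"method": "servo_tool", "body": {"moves": [[0.02,0,0.1,0,0.05,0],[0,0,0.1,0,0.05,0],[0,0,0,0,0,0]]}}

```text
time_s: 23.18
tool_pos: [0.4869, -0.2549, 0.054]
eef_rot: [[-0.971, 0.241, 0.007], [0.241, 0.97, 0.019], [-0.002, 0.02, -1.0]]
contact_force: [-0.3, -1.0, -4.2]
grip_width: 0.427
```

>>> {"method": "servo_tool", "body": {"moves": [[0,0,0.06,0,0,0],[0,0,0.06,0,0,0],[0,0,0,0,0,0]]}}

```text
time_s: 23.43
tool_pos: [0.4869, -0.2549, 0.0512]
eef_rot: [[-0.971, 0.241, 0.007], [0.241, 0.97, 0.018], [-0.003, 0.02, -1.0]]
contact_force: [-0.8, 0.3, -3.4]
grip_width: 0.428
```

```bash
python3 s13.py 14
```

```text
barrel [-0.001   0.0014 -0.0095  0.0202] x at -.1 -0.0011201046733321156
2310 cheek [-0.0300668   0.02923897] -0.00041391071582346645 y [-0.10036805 -0.09021012]
[ 0.5  0.5 -3.5] [ 0.487  -0.2549  0.0513]
```

>>> {"method": "servo_tool", "body": {"moves": [[0.01,0,0.05,0,0,0],[0,0,0,0,0,0]]}}

```text
time_s: 23.65
tool_pos: [0.4867, -0.2549, 0.0501]
eef_rot: [[-0.971, 0.24, 0.008], [0.241, 0.97, 0.018], [-0.003, 0.019, -1.0]]
contact_force: [0.6, -0.1, -4.3]
grip_width: 0.431
```

>>> {"method": "servo_tool", "body": {"moves": [[0,0,0.05,0,0,0],[0,0,0,0,0,0],[0,0,0,0,0,0]]}}

```text
time_s: 23.9
tool_pos: [0.4869, -0.255, 0.0495]
eef_rot: [[-0.971, 0.241, 0.008], [0.241, 0.97, 0.018], [-0.004, 0.019, -1.0]]
contact_force: [-0.7, 0.8, 3.8]
grip_width: 0.429
```

>>> {"method": "servo_tool", "body": {"moves": [[0,0,0,0,0,0],[0,0,0,0,0,0],[0,0,0,0,0,0],[0,0,0,0,0,0],[0,0,0,0,0,0],[0,0,0,0,0,0],[0,0,0,0,0,0],[0,0,0,0,0,0]], "claw": 0.3}}

```text
time_s: 24.57
tool_pos: [0.4869, -0.2549, 0.049]
eef_rot: [[-0.971, 0.24, 0.008], [0.241, 0.97, 0.018], [-0.003, 0.019, -1.0]]
contact_force: [0.6, 0.2, 0.3]
grip_width: 0.648
```

```bash
python3 s13.py 15
python3 - <<'E'
from h import *
s=sensors.read_state(); print(s['grip_width'])
p,d=save('scene15','scene'); cv2.imwrite('pics/s15c.png',cv2.resize(cv2.imread('pics/scene15.png')[190:330,160:360],None,fx=4,fy=4))
E
```

```text
barrel [-0.0009 -0.0017 -0.0099  0.0191] x at -.1 -0.0007826181536731063
2389 cheek [-0.0300588   0.02921785] -0.0004204764833198628 y [-0.1003179  -0.09005798]
[ 0.2  0.1 -0.3] [ 0.4869 -0.2549  0.049 ]
0.6522678192066301
```

View pics/s15c.png

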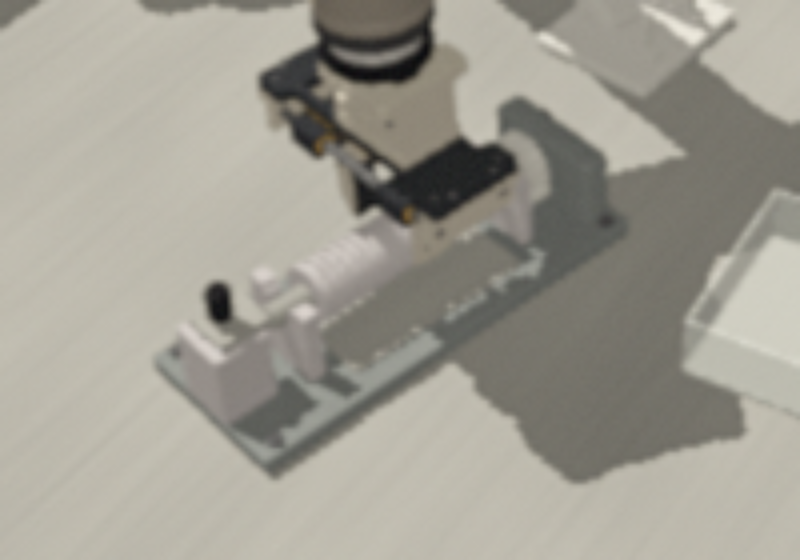

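View pics/w15.png

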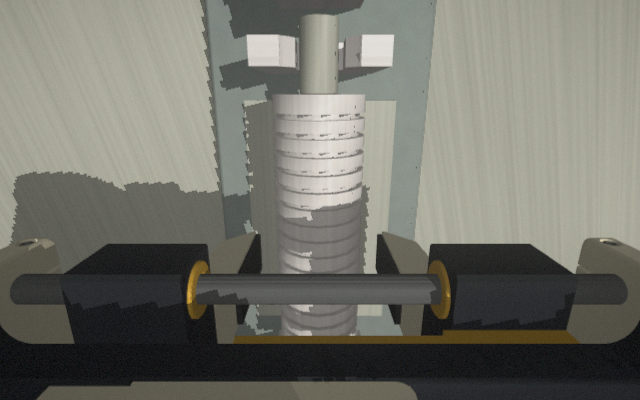

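The roller is level in both slots (journal at columns 300–338 between the ears) and the fingers are off it. I'll lift clear and check, then find the knob.

>>> {"method": "servo_tool", "body": {"moves": [[0,0,-0.3,0,0,0],[0,0,-0.6,0,0,0],[0,0,-0.9,0,0,0],[0,0,-0.95,0,0,0],[0,0,-0.95,0,0,0],[0,-0.5,-0.95,0.1,0,0],[0,-0.9,-0.95,0.1,0,0],[0,-0.9,-0.6,0,0,0],[0,-0.9,-0.4,0,0,0],[0,0,0,0,0,0],[0,0,0,0,0,0]], "claw": 0.3}}

```text
time_s: 25.58
tool_pos: [0.4662, -0.3358, 0.2142]
eef_rot: [[-0.97, 0.243, 0.005], [0.243, 0.97, 0.0], [-0.004, 0.001, -1.0]]
contact_force: [-0.2, 0.7, 0.4]
grip_width: 0.649
```

```bash
cat > s16.py <<'E'
from kin import *
import sys
n=sys.argv[1]
s=log(); print(np.round(s['joint_pos'],1),np.round(s['tool_pos'],4),np.round(s['eef_rot'],3).tolist(),s['time_s'])
p,d=save('w'+n,'wrist'); W=cloud('wrist',d); np.save(f'pics/w{n}W.npy',W)
a=np.deg2rad(76.0); yd=np.array([np.cos(a),np.sin(a),0]); xd=np.array([yd[1],-yd[0],0]); c=np.array([.4871,-.2543,0])
P=W.reshape(-1,3);P=P[~np.isnan(P[:,0])]; mx=(P-c)@xd; my=(P-c)@yd; z=P[:,2]
m=(z>.105)&(z<.118)&(my<-.09)&(my>-.17)&(abs(mx)<.03)
if m.sum(): print('knob',m.sum(),'m',mx[m].mean().round(4),my[m].mean().round(4),'range',np.percentile(my[m],[1,99]).round(4),'world',P[m].mean(0).round(4))
m=(z>.078)&(z<.087)&(my<-.08)&(my>-.18)&(abs(mx)<.03)
if m.sum(): print('plate',m.sum(),np.percentile(mx[m],[1,99]).round(4),np.percentile(my[m],[1,99]).round(4))
m=(z>.068)&(z<.078)&(my<.11)&(my>.08)&(abs(mx)<.035); 
if m.sum(): print('drive cheek',np.percentile(mx[m],[1,99]).round(4),np.percentile(my[m],[1,99]).round(4))
from cyl import fitcyl
L=np.stack([mx,my,z-.06],1); v,e,k=fitcyl(L,-.075,.075,.022,-.02,.03); print('roller axis',np.round(v,4),round(e,4),k)
m=(abs(mx)<.026)&(z>.05)&(z<.095)&(abs(my)<.13)
for lo in np.arange(-.13,.13,.01):
    k=m&(my>lo)&(my<=lo+.01)
    if k.sum()>5: print(round(lo,2),k.sum(),np.percentile(z[k],98).round(4),np.percentile(mx[k],[2,98]).round(3))
E
python3 s16.py 16
```

```text
[-43.5  24.5  79.    0.2  76.3 150.5] [ 0.4662 -0.3358  0.2142] [[-0.97, 0.243, 0.005], [0.243, 0.97, 0.0], [-0.004, 0.001, -1.0]] 25.5833
knob 376 m -0.0 -0.1431 range [-0.151  -0.1351] world [ 0.4524 -0.3931  0.1106]
plate 1394 [-0.0179  0.0174] [-0.1562 -0.1171]
drive cheek [-0.0303  0.029 ] [0.0802 0.1004]
roller axis [-0.0004 -0.0059  0.0377  0.0065] 0.0055 4091
-0.13 500 0.0821 [-0.021  0.021]
-0.12 141 0.0821 [-0.017  0.017]
-0.11 293 0.0739 [-0.024  0.023]
-0.1 564 0.0745 [-0.025  0.025]
-0.09 246 0.074 [-0.023  0.023]
-0.08 555 0.0818 [-0.02  0.02]
-0.07 385 0.0819 [-0.02   0.021]
-0.06 423 0.0817 [-0.02   0.021]
-0.05 397 0.0816 [-0.02   0.021]
-0.04 384 0.082 [-0.021  0.021]
-0.03 343 0.0818 [-0.021  0.021]
-0.02 394 0.082 [-0.02  0.02]
-0.01 356 0.082 [-0.02   0.021]
-0.0 356 0.0818 [-0.02  0.02]
0.01 239 0.0812 [-0.021  0.022]
0.02 16 0.0695 [-0.021  0.021]
0.05 134 0.0823 [-0.015  0.015]
0.06 303 0.0818 [-0.02  0.02]
0.07 311 0.0818 [-0.022  0.02 ]
0.08 93 0.0815 [-0.021  0.02 ]
0.09 396 0.0745 [-0.025  0.026]
0.1 34 0.0694 [-0.008  0.01 ]
0.11 23 0.0569 [-0.014  0.012]
```

View pics/w16.png

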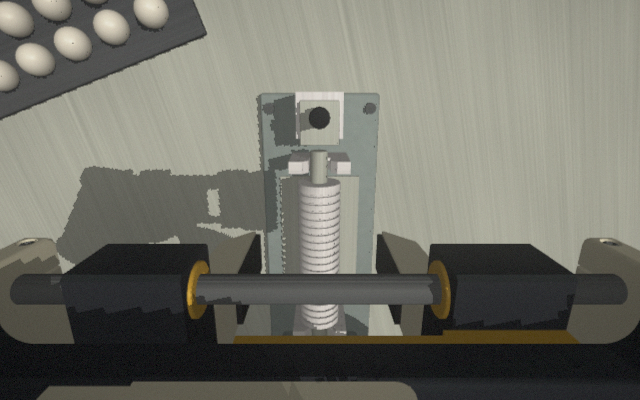

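The roller is seated: barrel top at 82 mm along its whole length, centred within 1 mm. The knob is at (319,118) in the image, world (0.452,-0.393). Now I'll take hold of the knob.

Run:
```python
from kin import *
A=cur(); q=np.array(sensors.read_state()['joint_pos'])
a=np.deg2rad(76.0); yd=np.array([np.cos(a),np.sin(a),0]); xd=np.array([yd[1],-yd[0],0])
B=pose([.4524,-.3931,.16],-xd,[0,0,-1]); E=plan(A,B,5)
C=B.copy(); C[2,3]=.101; plan(E,C,5)
D=C.copy(); D[:3,3]+=.036*yd; plan(C,D,8); q=path([B,C,D],q)
```

```text
5 rows [-0.01, -0.48, 0.43, 0.01, 0.01, 0.0] end [0.453, -0.3932, 0.1596] err [0.6, -0.1, -0.4]
5 rows [0.0, 0.0, 0.47, -0.0, -0.0, 0.0] end [0.4529, -0.3933, 0.1009] err [0.5, -0.2, -0.1]
8 rows [-0.0, 0.18, 0.0, 0.0, 0.0, -0.0] end [0.4611, -0.3582, 0.101] err [0.0, 0.0, 0.0]
0 [-48.3, 29.7, 79.3, -0.0, 71.1, 145.7] 
1 [-48.3, 33.0, 83.5, -0.0, 63.5, 145.7] 
2 [-45.4, 31.5, 86.2, 0.0, 62.2, 148.6]
```

>>> {"method": "servo_tool", "body": {"moves": [[0,-0.48,0.43,0.01,0.01,0],[0,-0.48,0.43,0.01,0.01,0],[0,-0.48,0.43,0.01,0.01,0],[0,-0.48,0.43,0.01,0.01,0],[0,-0.48,0.43,0.01,0.01,0],[0,0,0.3,0,0,0],[0,0,0,0,0,0],[0,0,0,0,0,0]]}}

```text
time_s: 26.3
tool_pos: [0.4518, -0.3929, 0.1513]
eef_rot: [[-0.971, 0.241, -0.003], [0.241, 0.971, -0.001], [0.002, -0.001, -1.0]]
contact_force: [0.0, 0.1, 0.8]
grip_width: 0.649
```

Run:
```python
from kin import *
s=log(); print(np.round(s['tool_pos'],4),np.round(s['eef_rot'],3).tolist())
save('w17','wrist'); A=cur(); K=np.array([.4524,-.3931,.105]); print('knob in tool',((K-A[:3,3])@A[:3,:3]).round(4))
```

```text
[ 0.4518 -0.3929  0.1513] [[-0.971, 0.241, -0.003], [0.241, 0.971, -0.001], [0.002, -0.001, -1.0]]
knob in tool [-0.0003 -0.      0.0472]
```

View pics/w17.png

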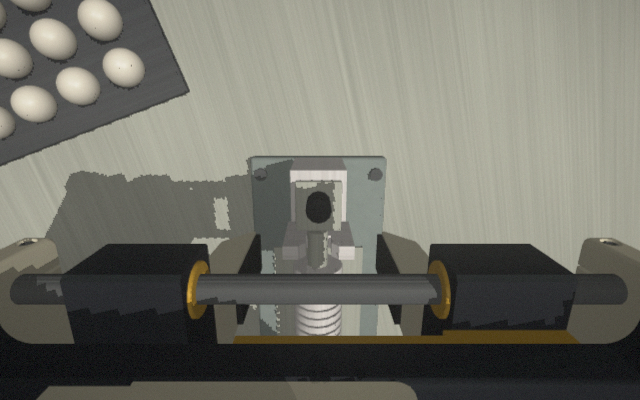

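The knob at (319,207) is centred between the fingers. Going down onto it.

>>> {"method": "servo_tool", "body": {"moves": [[0,0,0.4,0,0,0],[0,0,0.5,0,0,0],[0,0,0.5,0,0,0],[0,0,0.4,0,0,0],[0,0,0.2,0,0,0],[0,0,0,0,0,0],[0,0,0,0,0,0]]}}

```text
time_s: 26.93
tool_pos: [0.4522, -0.3932, 0.1023]
eef_rot: [[-0.971, 0.24, -0.002], [0.24, 0.971, -0.002], [0.001, -0.002, -1.0]]
contact_force: [-0.1, 0.3, 0.6]
grip_width: 0.649
```

>>> {"method": "servo_tool", "body": {"moves": [[0,0,0,0,0,0],[0,0,0,0,0,0],[0,0,0,0,0,0],[0,0,0,0,0,0],[0,0,0,0,0,0],[0,0,0,0,0,0],[0,0,0,0,0,0],[0,0,0,0,0,0]], "claw": -1, "newtons": 20}}

```text
time_s: 27.6
tool_pos: [0.452, -0.3933, 0.1021]
eef_rot: [[-0.971, 0.241, -0.002], [0.241, 0.971, -0.002], [0.001, -0.002, -1.0]]
contact_force: [0.2, 0.4, 0.4]
grip_width: 0.117
```

>>> {"method": "servo_tool", "body": {"moves": [[0,0.1,0,0,0,0],[0,0.18,0,0,0,0],[0,0.18,0,0,0,0],[0,0.18,0,0,0,0],[0,0.18,0,0,0,0],[0,0.18,0,0,0,0],[0,0.14,0,0,0,0],[0,0,0,0,0,0],[0,0,0,0,0,0]]}}

```text
time_s: 28.35
tool_pos: [0.459, -0.3654, 0.1021]
eef_rot: [[-0.971, 0.24, -0.002], [0.24, 0.971, -0.002], [0.001, -0.003, -1.0]]
contact_force: [-0.6, -0.0, 0.6]
grip_width: 0.003
```

Run:
```python
from kin import *
s=log(); print(np.round(s['tool_pos'],4),s['grip_width'],np.round(s['contact_force'],1))
save('w18','wrist'); save('scene18','scene');cv2.imwrite('pics/s18c.png',cv2.resize(cv2.imread('pics/scene18.png')[190:330,160:360],None,fx=4,fy=4))
```

```text
[ 0.459  -0.3654  0.1021] 0.0033582373064210574 [-0.6 -0.   0.6]
```

View pics/s18c.png

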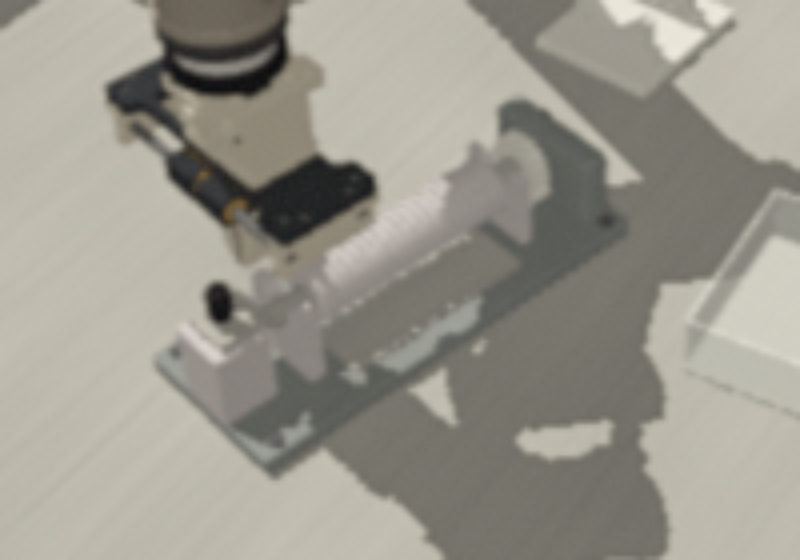

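The jaws slipped off the front of the round knob, because the knob lies a few mm further back than I measured. The keeper stayed put and the roller was not touched. I'll go over the knob with the jaws shut and push it from behind.

>>> {"method": "servo_tool", "body": {"moves": [[0,0,-0.5,0,0,0],[0,0,-0.8,0,0,0],[0,0,-0.7,0,0,0],[0,-0.7,0,0,0,0],[0,-0.9,0,0,0,0],[0,-0.9,0,0,0,0],[0,-0.9,0,0,0,0],[0,0,0,0,0,0],[0,0,0,0,0,0]]}}

```text
time_s: 29.2
tool_pos: [0.4378, -0.449, 0.1518]
eef_rot: [[-0.97, 0.243, -0.002], [0.243, 0.97, -0.002], [0.001, -0.002, -1.0]]
contact_force: [-0.2, 0.8, -0.0]
grip_width: 0.007
```

Run:
```python
from h import *
s=sensors.read_state(); print(s['tool_pos'],s['time_s'])
c=np.array([.4871,-.2543]); a=np.deg2rad(76); yd=np.array([np.cos(a),np.sin(a)]); q=np.array(s['tool_pos'])[:2]-c; print('my',q@yd,'mx',q@[yd[1],-yd[0]])
save('w19','wrist'); save('scene19','scene');cv2.imwrite('pics/s19c.png',cv2.resize(cv2.imread('pics/scene19.png')[190:330,160:360],None,fx=4,fy=4))
```

```text
[ 0.43776267 -0.44896444  0.15181324] 29.2
my -0.2008178503382313 mx -0.0007782091500427568
```

View pics/s19c.png

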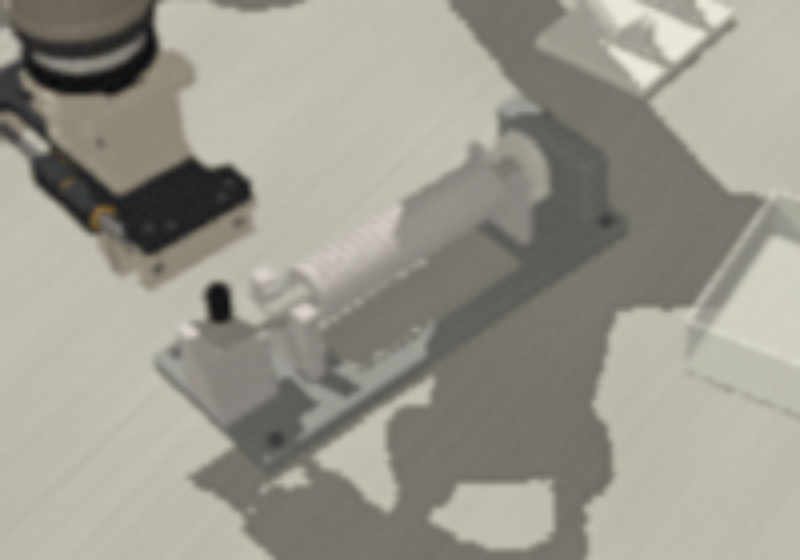

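View pics/w19.png

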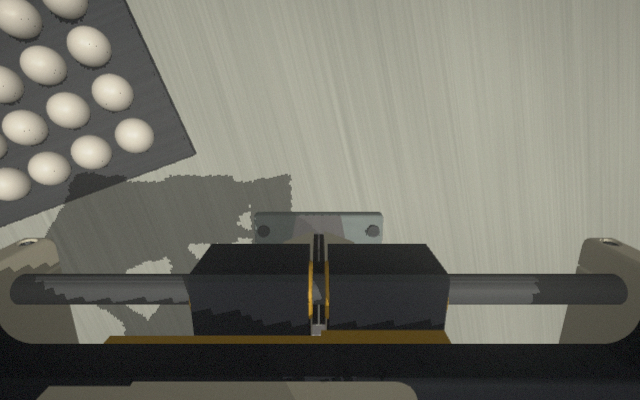

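>>> {"method": "servo_tool", "body": {"moves": [[0,0,0.5,0,0,0],[0,0,0.8,0,0,0],[0,0,0.6,0,0,0],[0.03,0,0.16,0,0,0],[0,0.3,0,0,0,0],[0,0.4,0,0,0,0],[0,0.4,0,0,0,0],[0,0.3,0,0,0,0],[0,0,0,0,0,0]]}}

```text
time_s: 30.05
tool_pos: [0.4471, -0.412, 0.1017]
eef_rot: [[-0.971, 0.239, -0.001], [0.239, 0.971, -0.002], [0.0, -0.003, -1.0]]
contact_force: [-0.2, -0.7, 0.4]
grip_width: 0.002
```

>>> {"method": "servo_tool", "body": {"moves": [[0,0.2,0,0,0,0],[0,0.2,0,0,0,0],[0,0.2,0,0,0,0],[0,0.2,0,0,0,0],[0,0.2,0,0,0,0]]}}

```text
time_s: 30.47
tool_pos: [0.4522, -0.3893, 0.1006]
eef_rot: [[-0.971, 0.241, -0.002], [0.241, 0.971, -0.002], [0.001, -0.002, -1.0]]
contact_force: [0.7, 0.1, -1.1]
grip_width: 0.006
```

```bash
cat > s20.py <<'E'
from h import *
import sys
n=sys.argv[1]
s=sensors.read_state(); 
c=np.array([.4871,-.2543]); a=np.deg2rad(76); yd=np.array([np.cos(a),np.sin(a)]); q=np.array(s['tool_pos'])[:2]-c; print('my',q@yd,'mx',q@[yd[1],-yd[0]],s['tool_pos'],np.round(s['contact_force'],1),s['time_s'])
save('scene'+n,'scene');cv2.imwrite(f'pics/s{n}c.png',cv2.resize(cv2.imread(f'pics/scene{n}.png')[190:330,160:360],None,fx=4,fy=4))
E
python3 s20.py 20
```

```text
my -0.13942601901441912 mx -0.0012430789174374102 [ 0.45216364 -0.38928374  0.1005702 ] [ 0.7  0.1 -1.1] 30.4667
```

View pics/s20c.png

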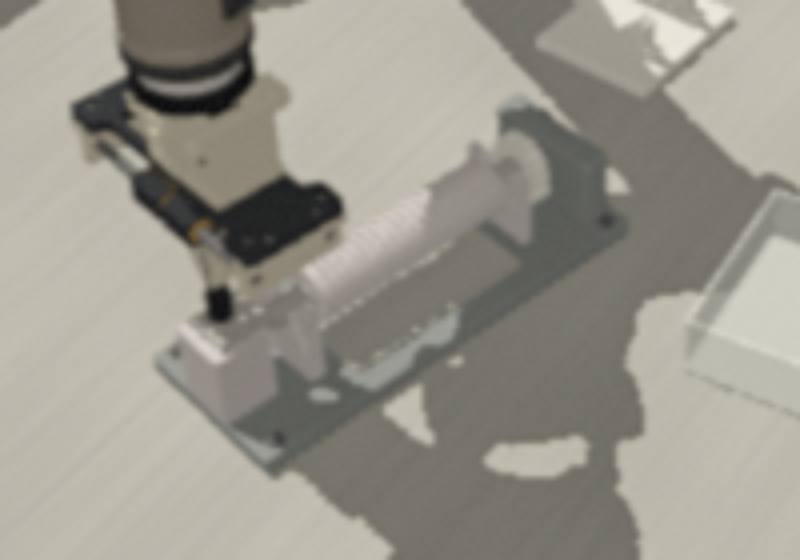

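Run:
```python
from h import *
save('w20','wrist'); p,d=save('top20','top')
cv2.imwrite('pics/t20c.png',cv2.resize(cv2.imread('pics/top20.png')[190:300,300:480],None,fx=4,fy=4))
```

```text
(no output)
```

View pics/w20.png

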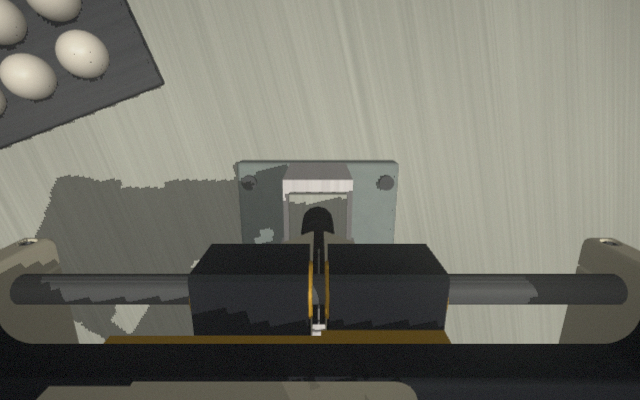

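View pics/t20c.png

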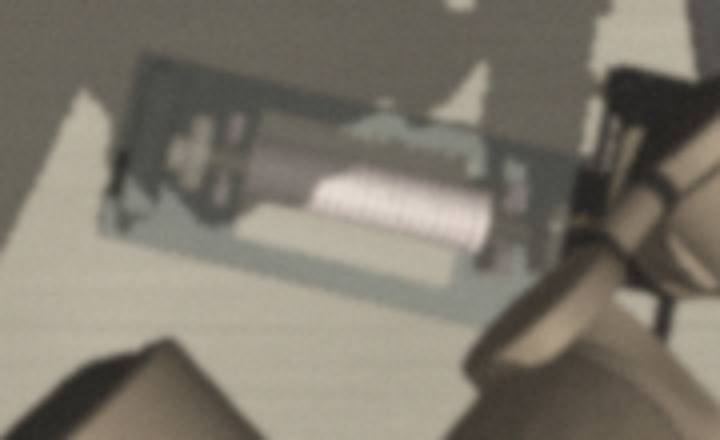

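Run:
```python
from h import *
c=optics.calibration('wrist'); H=np.linalg.inv(np.array(c['hand_eye']))
def pr(p):
    q=H[:3,:3]@p+H[:3,3]; return np.round([c['fx']*q[0]/q[2]+c['cx'],c['fy']*q[1]/q[2]+c['cy'],q[2]],3)
for p in ([0,0,0],[0,0,.011],[0,.0095,.011],[0,-.0095,.011],[0,-.0095,-.03],[0,-.02,-.01]): print(p,pr(np.array(p)))
z=np.load('pics/w20.npz'); d=z['d']
Hh=np.array(c['hand_eye'])
for r in range(190,300,6):
    for col in (306,318,330):
        D=d[r,col]; 
        if D>0:
            q=Hh[:3,:3]@[(col-c['cx'])/c['fx']*D,(r-c['cy'])/c['fy']*D,D]+Hh[:3,3]; print(r,col,D.round(4),q.round(4),z['p'][r,col],end=' | ')
    print()
p=cv2.imread('pics/w20.png')[150:350,220:420]; cv2.imwrite('pics/w20c.png',cv2.resize(p,None,fx=3,fy=3))
```

```text
[0, 0, 0] [3.20180e+02 2.36714e+02 1.90000e-01]
[0, 0, 0.011] [3.20085e+02 2.29442e+02 2.00000e-01]
[0, 0.0095, 0.011] [3.20057e+02 2.43975e+02 2.03000e-01]
[0, -0.0095, 0.011] [3.20114e+02 2.14516e+02 1.98000e-01]
[0, -0.0095, -0.03] [3.20547e+02 2.43300e+02 1.58000e-01]
[0, -0.02, -0.01] [3.20352e+02 2.08953e+02 1.74000e-01]
190 306 0.2096 [-0.0088 -0.0203  0.0267] [204 199 191] | 190 318 0.2096 [-0.0013 -0.0203  0.0267] [215 209 202] | 190 330 0.2102 [ 0.0063 -0.0201  0.0273] [213 207 200] | 
196 306 0.2028 [-0.0086 -0.0186  0.0191] [175 175 161] | 196 318 0.2027 [-0.0013 -0.0186  0.019 ] [173 174 160] | 196 330 0.2022 [ 0.006  -0.0188  0.0185] [178 178 160] | 
202 306 0.2038 [-0.0086 -0.0148  0.019 ] [172 173 157] | 202 318 0.2031 [-0.0013 -0.015   0.0184] [106 105  96] | 202 330 0.2035 [ 0.0061 -0.0149  0.0187] [104 105  97] | 
208 306 0.2048 [-0.0086 -0.0109  0.0189] [104 104  96] | 208 318 0.1927 [-0.0013 -0.0147  0.0075] [37 37 37] | 208 330 0.2051 [ 0.0061 -0.0108  0.0193] [102 103  94] | 
214 306 0.1925 [-0.0082 -0.0115  0.0063] [34 33 32] | 214 318 0.1826 [-0.0012 -0.0148 
[... 1655 characters left out ...]
30 0.0775 [ 0.0017 -0.0363 -0.1063] [32 33 35] | 
280 306 0.0762 [-0.0039 -0.0356 -0.1079] [42 43 46] | 280 318 0.0855 [-0.0011 -0.0308 -0.0996] [45 44 40] | 280 330 0.0776 [ 0.0017 -0.0349 -0.1066] [39 43 39] | 
286 306 0.0769 [-0.0039 -0.0339 -0.1076] [44 46 47] | 286 318 0.0855 [-0.0011 -0.0293 -0.1   ] [52 50 48] | 286 330 0.0771 [ 0.0016 -0.0338 -0.1074] [46 47 51] | 
292 306 0.0785 [-0.004  -0.0317 -0.1066] [45 45 47] | 292 318 0.0848 [-0.0011 -0.0282 -0.101 ] [53 54 52] | 292 330 0.0784 [ 0.0017 -0.0318 -0.1067] [46 44 49] | 
298 306 0.0785 [-0.004  -0.0303 -0.107 ] [47 47 50] | 298 318 0.0846 [-0.0011 -0.0268 -0.1016] [79 80 75] | 298 330 0.0784 [ 0.0017 -0.0304 -0.1071] [45 45 48] |
```

View pics/w20c.png

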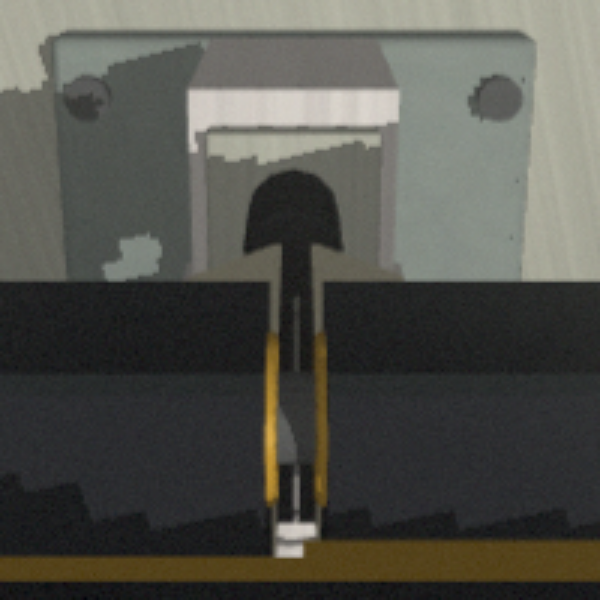

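Run:
```python
from h import *
c=optics.calibration('wrist'); Hh=np.array(c['hand_eye'])
v,u=np.mgrid[0:400,0:640]
for n in ('w2','w19','w16','w17'):
    d=np.load(f'pics/{n}.npz')['d']; P=np.stack([(u-c['cx'])/c['fx']*d,(v-c['cy'])/c['fy']*d,d],-1)@Hh[:3,:3].T+Hh[:3,3]
    m=(d>0)&(d<.24)&(abs(P[...,0])<.07)&(abs(P[...,1])<.03)&(P[...,2]<.03)&(P[...,2]>-.06)
    Q=P[m]; print(n,len(Q))
    if len(Q):
        h,e=np.histogram(Q[:,2],bins=np.arange(-.06,.03,.006)); print([(round(float(a),3),int(k)) for a,k in zip(e,h)])
        b=Q[np.argsort(Q[:,2])[-5:]]; print(b.round(4).tolist())
```

```text
w2 4377
[(-0.06, 770), (-0.054, 718), (-0.048, 675), (-0.042, 655), (-0.036, 613), (-0.03, 532), (-0.024, 387), (-0.018, 27), (-0.012, 0), (-0.006, 0), (-0.0, 0), (0.006, 0), (0.012, 0), (0.018, 0)]
[[0.047, -0.0088, -0.017], [0.0485, -0.0099, -0.0169], [0.0452, -0.0059, -0.0167], [-0.0495, -0.0097, -0.0166], [-0.0491, -0.0086, -0.0165]]
w19 1004
[(-0.06, 44), (-0.054, 80), (-0.048, 108), (-0.042, 135), (-0.036, 222), (-0.03, 277), (-0.024, 128), (-0.018, 10), (-0.012, 0), (-0.006, 0), (-0.0, 0), (0.006, 0), (0.012, 0), (0.018, 0)]
[[0.0024, -0.0101, -0.0174], [-0.0048, -0.01, -0.0173], [0.0003, -0.0089, -0.0171], [-0.0028, -0.0087, -0.0168], [-0.0017, -0.0084, -0.0161]]
w16 3638
[(-0.06, 569), (-0.054, 593), (-0.048, 612), (-0.042, 571), (-0.036, 528), (-0.03, 443), (-0.024, 306), (-0.018, 16), (-0.012, 0), (-0.006, 0), (-0.0, 0), (0.006, 0), (0.012, 0), (0.018, 0)]
[[0.029, 0.0022, -0.0175], [-0.0325, -0.0084, -0.0174], [0.029, -0.0078, -0.0173], [-0.032, -0.0089, -0.0173], [0.029, 0.0012, -0.0172]]
w17 3640
[(-0.06, 566), (-0.054, 593), (-0.048, 618), (-0.042, 573), (-0.036, 538), (-0.03, 437), (-0.024, 294), (-0.018, 21), (-0.012, 0), (-0.006, 0), (-0.0, 0), (0.006, 0), (0.012, 0), (0.018, 0)]
[[-0.031, -0.0073, -0.0175], [-0.031, 0.0035, -0.0173], [0.0291, -0.0072, -0.0172], [-0.0315, -0.0088, -0.017], [0.0301, -0.0088, -0.0168]]
```

I found the cause. The depth image shows the real fingertips 18 mm short of the TCP, not 11 mm beyond it. The jaws have been passing over the top of the knob (which also explains the 0.43 reading on the barrel). I'll push again from behind, 25 mm lower.

>>> {"method": "servo_tool", "body": {"moves": [[0,-0.4,0,0,0,0],[0,-0.8,0,0,0,0],[0,-0.8,0,0,0,0],[0,-0.4,0,0,0,0],[0,0,0,0,0,0],[-0.05,0,0.4,0,0,0],[0,0,0.4,0,0,0],[0,0,0.2,0,0,0],[0,0,0,0,0,0],[0,0,0,0,0,0]]}}

```text
time_s: 31.45
tool_pos: [0.4389, -0.4473, 0.075]
eef_rot: [[-0.971, 0.24, -0.003], [0.24, 0.971, -0.001], [0.002, -0.001, -1.0]]
contact_force: [-0.7, -0.3, 0.5]
grip_width: 0.003
```

```bash
python3 s20.py 21
```

```text
my -0.19894433280431087 mx -8.757265014062045e-05 [ 0.43888604 -0.44731365  0.07498813] [-0.7 -0.3  0.5] 31.45
```

View pics/s21c.png

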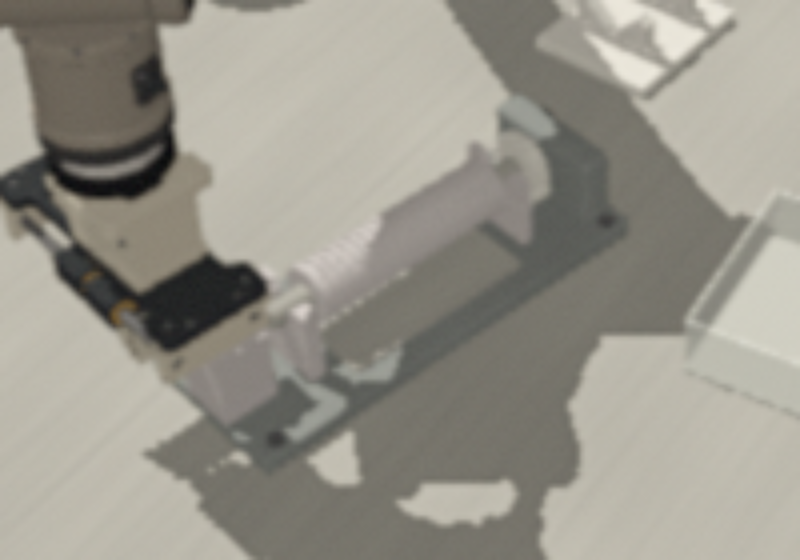

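>>> {"method": "servo_tool", "body": {"moves": [[0,0.3,0,0,0,0],[0,0.4,0,0,0,0],[0,0.3,0,0,0,0],[0,0.2,0,0,0,0],[0,0.2,0,0,0,0],[0,0.2,0,0,0,0]]}}

```text
time_s: 32.0
tool_pos: [0.4487, -0.4093, 0.076]
eef_rot: [[-0.971, 0.24, -0.001], [0.24, 0.971, -0.003], [0.001, -0.004, -1.0]]
contact_force: [-1.9, -2.1, -0.6]
grip_width: 0.005
```

>>> {"method": "servo_tool", "body": {"moves": [[0,0.2,0,0,0,0],[0,0.2,0,0,0,0],[0,0.2,0,0,0,0]]}}

```text
time_s: 32.25
tool_pos: [0.4523, -0.3949, 0.0759]
eef_rot: [[-0.971, 0.241, -0.001], [0.241, 0.971, -0.003], [0.001, -0.003, -1.0]]
contact_force: [-1.4, -2.7, 1.2]
grip_width: 0.004
```

```bash
python3 s20.py 22
```

```text
my -0.14488196136228176 mx 0.00021260828632259544 [ 0.45225617 -0.39492978  0.07588845] [-1.4 -2.7  1.2] 32.25
```

View pics/s22c.png

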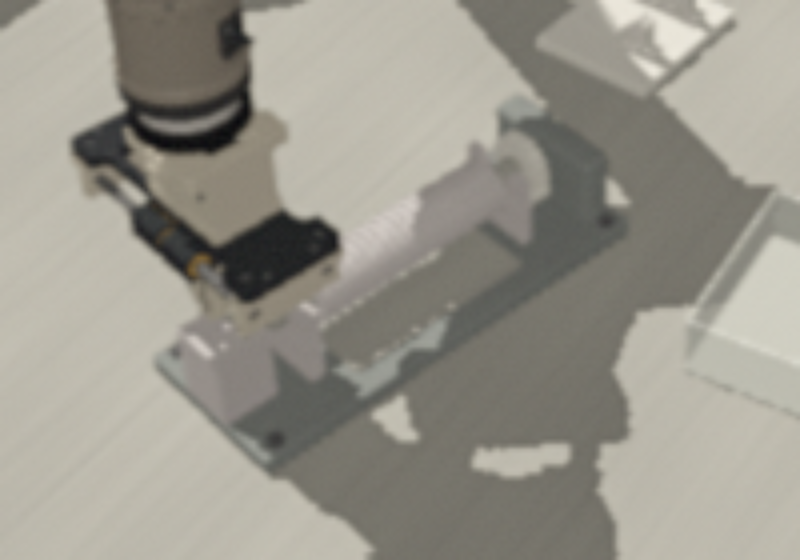

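The push now meets about 3 N, so the keeper is sliding. I'll carry on until it stops.

>>> {"method": "servo_tool", "body": {"moves": [[0,0.2,0,0,0,0],[0,0.15,0,0,0,0],[0,0.1,0,0,0,0],[0,0,0,0,0,0]]}}

```text
time_s: 32.63
tool_pos: [0.4542, -0.3874, 0.0761]
eef_rot: [[-0.971, 0.24, -0.002], [0.24, 0.971, -0.009], [-0.0, -0.009, -1.0]]
contact_force: [-4.9, -13.7, -1.1]
grip_width: 0.006
```

>>> {"method": "servo_tool", "body": {"moves": [[0,0.08,0,0,0,0],[0,0.04,0,0,0,0],[0,0,0,0,0,0]]}}

```text
time_s: 32.88
tool_pos: [0.4543, -0.3871, 0.0762]
eef_rot: [[-0.971, 0.241, -0.002], [0.241, 0.971, -0.013], [-0.001, -0.013, -1.0]]
contact_force: [-7.3, -22.9, -3.8]
grip_width: 0.004
```

It stopped hard at about 24 N. I'll back off, lift and inspect.

>>> {"method": "servo_tool", "body": {"moves": [[0,-0.3,0,0,0,0],[0,-0.6,0,0,0,0],[0,-0.6,-0.3,0,0,0],[0,0,-0.8,0,0,0],[0,0,-0.95,0,0,0],[0,0.3,-0.95,0,0,0],[0,0.6,-0.95,0,0,0],[0,0.9,-0.95,0,0,0],[0,0.9,-0.5,0,0,0],[0,0,0,0,0,0],[0,0,0,0,0,0]]}}

```text
time_s: 33.8
tool_pos: [0.4635, -0.351, 0.2112]
eef_rot: [[-0.971, 0.239, -0.001], [0.239, 0.971, -0.002], [0.0, -0.003, -1.0]]
contact_force: [0.3, -0.5, -0.6]
grip_width: 0.003
```

```bash
python3 s16.py 23; python3 s20.py 23
```

```text
[-4.460e+01  2.550e+01  7.790e+01 -1.000e-01  7.650e+01  1.492e+02] [ 0.4635 -0.351   0.2112] [[-0.971, 0.239, -0.001], [0.239, 0.971, -0.002], [0.0, -0.003, -1.0]] 33.8
knob 346 m -0.0004 -0.1187 range [-0.1266 -0.1102] world [ 0.458  -0.3693  0.1104]
plate 1204 [-0.0181  0.0171] [-0.1316 -0.0925]
roller axis [ 0.0037  0.066   0.0176 -0.3195] 0.0053 1290
-0.13 421 0.0913 [-0.021  0.02 ]
-0.12 199 0.082 [-0.018  0.017]
-0.11 377 0.0818 [-0.025  0.025]
-0.1 456 0.0821 [-0.025  0.025]
-0.09 135 0.0689 [-0.008  0.008]
-0.08 588 0.0814 [-0.02  0.02]
-0.07 424 0.0815 [-0.02   0.021]
-0.06 404 0.0815 [-0.02   0.021]
-0.05 129 0.0814 [-0.021  0.021]
0.03 13 0.0818 [-0.     0.001]
0.04 15 0.0818 [-0.     0.001]
0.05 34 0.0821 [-0.006  0.006]
0.06 85 0.082 [-0.006  0.007]
0.07 6 0.0809 [-0.001  0.007]
my -0.10012827699699385 mx 1.4536162448081468e-05 [ 0.46289088 -0.35145756  0.21015779] [ 0.3 -0.3 -0.6] 33.85
```

View pics/w23.png

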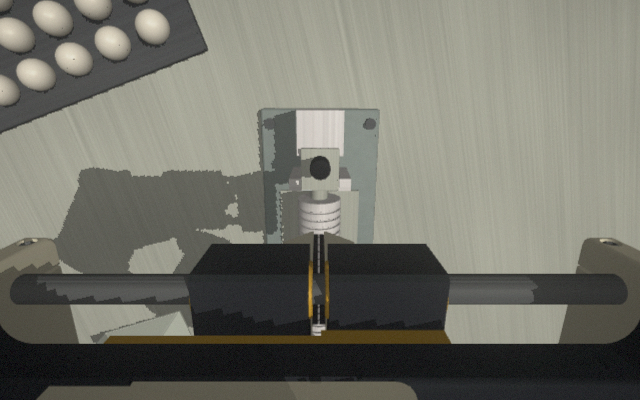

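View pics/s23c.png

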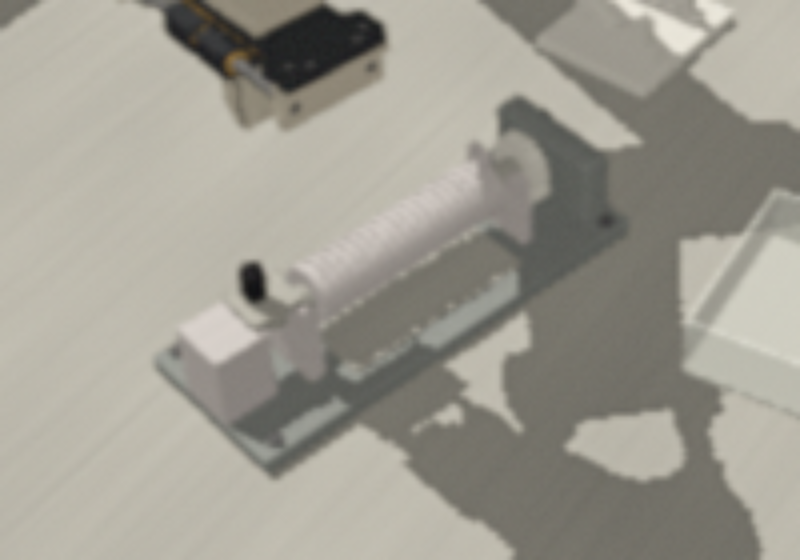

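The knob and plate have moved about 24.5 mm since my start measurement, and the plate now covers the slot. I'll cross-check the travel with the fixed cameras.

Run:
```python
from h import *
save('top24','top'); save('scene24','scene')
a=np.deg2rad(76); yd=np.array([np.cos(a),np.sin(a)]); xd=np.array([yd[1],-yd[0]]); c=np.array([.4871,-.2543])
for cam in ('scene','top'):
    r=[]
    for n in ('0','24'):
        W=cloud(cam,np.load(f'pics/{cam}{n}.npz')['d']).reshape(-1,3); W=W[~np.isnan(W[:,0])]
        mx=(W[:,:2]-c)@xd; my=(W[:,:2]-c)@yd
        m=(W[:,2]>.097)&(W[:,2]<.118)&(abs(mx)<.025)&(my<-.09)&(my>-.175)
        print(cam,n,m.sum(),my[m].mean().round(4) if m.sum() else '', np.percentile(my[m],[5,95]).round(4) if m.sum() else '')
```

```text
scene 0 57 -0.1474 [-0.1549 -0.1401]
scene 24 51 -0.1206 [-0.1277 -0.1128]
top 0 48 -0.1412 [-0.149  -0.1346]
top 24 0
```

The scene camera says 26.8 mm, so a start offset of about 7–8 mm plus this reaches the 34 mm stop. I'll confirm with a second, lower push.

>>> {"method": "servo_tool", "body": {"moves": [[0,-0.7,0,0,0,0],[0,-0.9,0,0,0,0],[0,-0.9,0,0,0,0],[0,-0.5,0.5,0,0,0],[0,0,0.9,0,0,0],[0,0,0.9,0,0,0],[0,0,0.9,0,0,0],[0,0,0.9,0,0,0],[0,0,0.9,0,0,0],[0,0,0.5,0,0,0],[0,0,0,0,0,0],[0,0,0,0,0,0]]}}

```text
time_s: 35.0
tool_pos: [0.4439, -0.4243, 0.0715]
eef_rot: [[-0.97, 0.241, -0.004], [0.241, 0.97, 0.001], [0.004, -0.0, -1.0]]
contact_force: [-0.6, 0.3, 0.2]
grip_width: 0.004
```

```bash
python3 s20.py 25
```

```text
my -0.17535803308904283 mx -0.0008154163253173103 [ 0.44388586 -0.42425188  0.07154532] [-0.6  0.3  0.2] 35.0
```

>>> {"method": "servo_tool", "body": {"moves": [[0,0.3,0,0,0,0],[0,0.4,0,0,0,0],[0,0.4,0,0,0,0],[0,0.25,0,0,0,0],[0,0.15,0,0,0,0],[0,0.15,0,0,0,0],[0,0.1,0,0,0,0],[0,0.08,0,0,0,0],[0,0,0,0,0,0]]}}

```text
time_s: 35.8
tool_pos: [0.4544, -0.3873, 0.0742]
eef_rot: [[-0.971, 0.24, -0.002], [0.24, 0.971, -0.015], [-0.002, -0.015, -1.0]]
contact_force: [-8.8, -22.9, -5.0]
grip_width: 0.008
```

```bash
python3 s20.py 26
```

```text
my -0.13691384798752237 mx 0.00042651107371471063 [ 0.45439138 -0.3872501   0.07419844] [ -8.8 -22.9  -5. ] 35.8
```

It stopped at the same position (−136.9 mm against −136.8 mm), so this is the keeper's end stop. I'll retreat and do the final check.

>>> {"method": "servo_tool", "body": {"moves": [[0,-0.3,0,0,0,0],[0,-0.6,0,0,0,0],[0,-0.6,-0.3,0,0,0],[0,0,-0.8,0,0,0],[0,0,-0.95,0,0,0],[0,0,-0.95,0,0,0],[0,0,-0.95,0,0,0],[0,0.4,-0.95,0.1,0,0],[0,0.6,-0.9,0.1,0,0],[0,0.4,0,0,0,0],[0,0,0,0,0,0],[0,0,0,0,0,0],[0,0,0,0,0,0]], "claw": 0.5}}

```text
time_s: 36.93
tool_pos: [0.4548, -0.3823, 0.2164]
eef_rot: [[-0.971, 0.24, -0.008], [0.241, 0.97, -0.017], [0.003, -0.019, -1.0]]
contact_force: [-0.1, -0.8, 0.4]
grip_width: 0.749
```

```bash
python3 s16.py 27; python3 s20.py 27
python3 - <<'E'
from h import *
W=cloud('scene',np.load('pics/scene27.npz')['d']).reshape(-1,3); W=W[~np.isnan(W[:,0])]
W0=cloud('scene',np.load('pics/scene0.npz')['d']).reshape(-1,3); W0=W0[~np.isnan(W0[:,0])]
for b,c,z in (('jar',(.394,.293),(.06,.085)),('bottle',(.74,.08),(.1,.19)),('tub',(.74,-.125),(.03,.06))):
    for w in (W0,W):
        m=(np.hypot(w[:,0]-c[0],w[:,1]-c[1])<.11)&(w[:,2]>z[0])&(w[:,2]<z[1]); print(b,m.sum(),w[m].mean(0).round(3))
E
```

```text
[-46.9  26.5  75.5  -1.   77.6 147.3] [ 0.4548 -0.3823  0.2164] [[-0.971, 0.24, -0.008], [0.241, 0.97, -0.017], [0.003, -0.019, -1.0]] 36.9333
knob 316 m 0.0002 -0.1186 range [-0.1263 -0.1101] world [ 0.4586 -0.3695  0.1112]
plate 1064 [-0.0172  0.0181] [-0.1315 -0.0917]
roller axis [ 0.0006 -0.0036 -0.0007  0.0002] 0.0008 2620
-0.13 396 0.093 [-0.02   0.021]
-0.12 181 0.0831 [-0.017  0.018]
-0.11 307 0.083 [-0.025  0.025]
-0.1 443 0.0829 [-0.026  0.025]
-0.09 94 0.0705 [-0.008  0.009]
-0.08 604 0.0825 [-0.019  0.021]
-0.07 329 0.0828 [-0.02   0.021]
-0.06 397 0.0825 [-0.02   0.022]
-0.05 352 0.0826 [-0.02   0.022]
-0.04 186 0.0825 [-0.02   0.022]
-0.03 6 0.065 [-0.02   0.023]
-0.0 219 0.0826 [-0.017  0.018]
0.01 273 0.0826 [-0.02   0.021]
0.02 337 0.0825 [-0.02   0.022]
0.03 278 0.0823 [-0.02   0.021]
0.04 63 0.0777 [-0.02   0.023]
my -0.13219779739435678 mx -0.00035766369978551977 [ 0.45477142 -0.38248443  0.21631661] [ 0.  -0.7 -0.5] 36.9833
jar 118 [0.395 0.291 0.074]
jar 119 [0.395 0.291 0.074]
bottle 383 [0.744 0.072 0.134]
bottle 383 [0.743 0.072 0.134]
tub 698 [ 0.739 -0.132  0.042]
tub 680 [ 0.74  -0.133  0.043]
```

View pics/scene27.png

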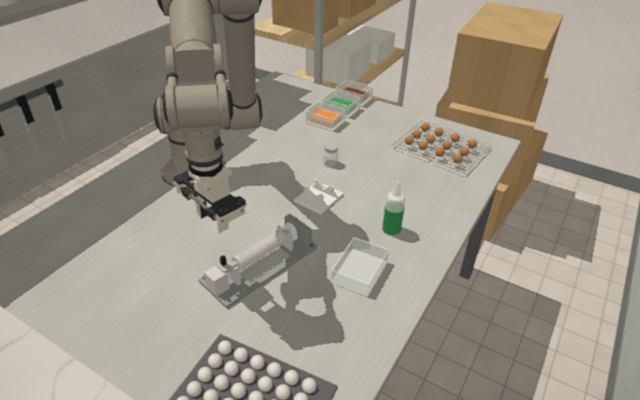

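View pics/w27.png

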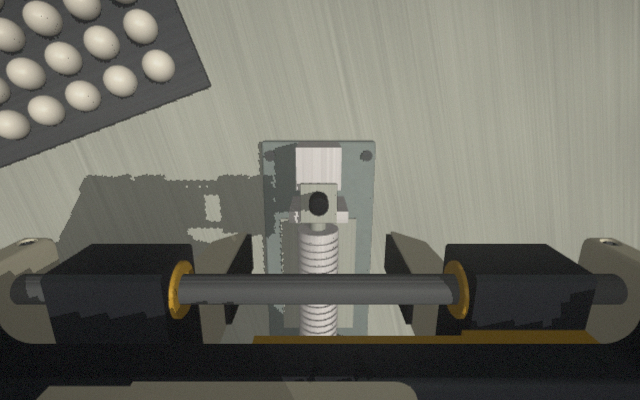

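The roller is level at 60 mm, centred and under the keeper plate (knob at (318,203)). The jar, bottle and tub are where they were. Handing in.

```bash
python3 -c "
from plant import job
print(job.hand_in())"
```

```text
the job is handed in; nothing more can be done
None
```

I laid the roller in the V rest and let go of it. I then took it again from above, laid it in both bearings with its gear at the drive housing, let go, and pushed the keeper home. The job was handed in at about 37 s; no verdict was reported.

**Last checks:**
- **Roller:** its axis is 60 mm high and level within about 1 mm, and centred within about 1 mm.
- **Keeper:** its plate covers the plain-end slot. Two pushes of about 24 N stopped at the same place, within 0.1 mm.
- **Jar, sauce bottle and tub:** they did not move (within 1 mm).
- **Arm:** clear of everything.

**What failed or disagreed:**
- **First try at the keeper:** gripping the knob, and a first push, passed over its top. The depth image puts the real fingertips about 18 mm behind the TCP, not 11 mm ahead of it as stated. I pushed again lower and it worked. The roller grasps were shallower than planned for the same reason, but they held.
- **Keeper travel:** the wrist camera measured 24.5 mm and the scene camera 26.8 mm. Added to a start offset of up to 8 mm, that is 32.5 to 34.8 mm at most, against a full travel of 34 mm. I take it as fully home because of the repeated hard stop; the joint value itself was not visible to me.

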